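Open the padding press and gather the treasurer's set

TASK

Roll the worm of the adjustable wrench until its jaws just fit the lock nut of the padding press, use the wrench to turn that nut anticlockwise until its keeper tongue is well clear of the clamp arm, and lay the wrench back in its wooden rest. Then lift the sprung clamp arm until it stays up by itself, take the receipt pad out and lay it flat on the cork mat, and push every cash book on the desk onto the mat too, sliding them rather than lifting them. Do not turn the nut or its tongue with the fingers, do not disturb the other things on the desk, and leave the clamp arm standing open.

Things in the scene. Friction and masses are not known exactly. Their poses are not given: they have to be found in the camera images.
- wrench: Steel adjustable wrench, 204 mm long, flat in its rest, 0.37 kg. Origin: mid-thickness, where the nut's centre comes when the nut touches the fixed jaw. x: from handle to mouth (open end), y: to the fixed jaw, z: up. Fixed jaw face at y = 15 mm; other jaw face at y = 15 mm minus the opening. Jaws run from the throat (x = -19 mm) to tips (x = 14 mm), head 14 mm thick
- handle (a point): Good grip on the wrench's straight handle, at x = -105 mm of the wrench, mid-thickness; axes as the wrench. The handle is 24 mm wide (y), 12 mm thick (z), from x = -70 to -196 mm; the wrench's centre of mass is about 40 mm from here towards the head
- worm_top (a point): Top of the worm, x = -45, y = -3, z = 11 mm of the wrench: a knurled roller 22 mm across, 18 mm long, axis along y, 4 mm proud of the head. Roll it by drawing a fingertip pressed on with about 5 N over it along x. Towards the handle (-x) closes the jaws, +x opens them: 10 mm of draw moves the jaw 0.7 mm. Other than that the jaw stays where it is left
- jaw (a joint): Opening between the wrench's jaw faces in m, 0.022 to 0.048; starts too wide for the nut (0.037 to 0.046)
- nut (a joint): Angle of the lock nut in rad: about 0 (locked) to 1.35 (stop), growing anticlockwise from above; stiff (0.35 N m), stays where it is left. The keeper tongue fixed below it lies over the clamp arm and keeps it down until the nut has been turned to about 0.8
- nut_mid (a point): Centre of the upright steel hexagon nut: 30 mm across flats, 34.6 mm across corners, 22 mm tall, a stud end rising 8 mm above it. Turns with the nut: x parallel to two opposite flats, z up. Under the nut: a washer 48 mm across, 5 mm thick, and a keeper tongue 18 mm wide that points to -y and ends 66 mm from the axis
- press: Padding press fixed to the desk: grey base 225 x 150 x 12 mm. Origin on the desk; x from the arm's free end to its hinge, y from the arm to the nut. Nut axis at x = 35, y = 28 mm; arm along x at y = -34 mm. A wrench handle swung about the nut anticlockwise from 120 to 190 degrees (from the press's +x, seen from above) meets nothing; locked, two flats are parallel to x
- clamp (a joint): Angle of the sprung clamp arm in rad: about 0 pressing on the pad, to 1.75 fully open (a little past upright). A spring presses it down (about 4 N at the tip) until about 0.95, beyond which the spring pulls it open and holds it at 1.75 by itself
- clamp_hinge (a point): Middle of the clamp arm's hinge axis (parallel to the press's y), 48 mm above the desk
- clamp_grip (a point): Middle of the black grip near the free end of the clamp arm, 178 mm from the hinge. The arm is a flat bar 18 mm wide (y of the press) and 12 mm thick; pinched by its sides from above, it turns between the fingers as it rises in an arc about the hinge. The bed of the press is 36 mm lower
- pad: Receipt pad, a paper block with card covers, 110 x 60 x 22 mm (x, y, z), 0.13 kg. Origin: centre of its underside. It starts on the bed of the press (12 mm above the desk) under the clamp arm's foot, its 110 mm side along the arm; with the arm open it can be gripped from above across its 60 mm width
- book_1: Cash book, hard covers, 88 x 115 x 24 mm (x, y, z), 0.22 kg, lying on the desk at the right. Origin: centre of its underside. There are one to three, all alike; None if absent
- book_2: Cash book, as book_1; None if absent
- book_3: Cash book, as book_1; None if absent
- mat: Cork desk mat, 220 x 340 mm (x, y), 1 mm thin and flush, so that things slide onto it freely. Origin: its centre, on the desk
- rest: Wooden rest fixed to the desk, 235 x 100 mm. Origin: centre of its underside; x, y as those of the wrench lying in it, whose origin is then at x = 87.5, y = 0, z = 40 mm. Blocks carry the head (33 mm high) and the handle's end (34 mm, cheeks 36 mm apart and 12 mm taller); stops at x = 105 and -109.5 mm (48 mm high) bound it. Between x = -80 and 59 mm the handle is free at its sides
- mug: White mug with handle, 80 mm wide, 90 mm tall: leave it alone (origin: centre of underside)
- stapler: Black stapler, 150 mm long, 46 mm tall: leave it alone
- stamp: Wooden rubber stamp with a turned handle, 60 x 30 mm foot, 72 mm tall: leave it alone
- pen_cup: Steel cup with pens, 76 mm wide, 155 mm tall: leave it alone
- chalk_box: Cardboard chalk box, 70 x 110 x 30 mm: leave it alone
Not all that is in view belongs to the job. Leave any yellow look-alike of the pad alone.

How it is judged (in metres and radians):
On the way, in this order (a step that is already met when the one before it is completed fails the run):
1. the jaws of the wrench are set to just fit the nut: opening between 30 and 34 mm (value of joint jaw between 0.0298 and 0.034 m), for 0.5 s.
2. the nut has been turned anticlockwise to at least 0.85 rad, with the wrench on it (value of joint nut above 0.85 rad and distance between wrench and nut_mid below 0.02 m), for 0.1 s.
3. the wrench lies in its rest, let go (x of wrench in the frame of rest between 0.075 and 0.1 m and y of wrench in the frame of rest between -0.012 and 0.012 m and z of wrench in the frame of rest between 0.034 and 0.048 m and angle between the x axis of wrench and the x axis of rest, either way round below 0.12 rad and contact force between the fingers and wrench below 0.3 N and linear speed of wrench below 0.02 m/s), for 0.2 s.
4. the clamp arm stands open by itself, untouched (value of joint clamp above 1.4 rad and contact force between the fingers and clamp below 0.3 N), for 0.5 s.
At the end, for the whole second after the job is handed in: The pad and every cash book present lie flat and at rest, centres within the edges of the 220 x 340 mm mat; the wrench lies in its rest (within 12 mm and 0.12 rad of its place); the nut is turned past 0.8 rad and the clamp arm stands open past 1.4 rad (x of wrench in the frame of rest between 0.075 and 0.1 m and y of wrench in the frame of rest between -0.012 and 0.012 m and z of wrench in the frame of rest between 0.034 and 0.048 m and angle between the x axis of wrench and the x axis of rest, either way round below 0.12 rad and value of joint nut above 0.8 rad and value of joint clamp above 1.4 rad and x of pad in the frame of mat between -0.11 and 0.11 m and y of pad in the frame of mat between -0.17 and 0.17 m and height (world z) of each of pad, book_1, book_2, book_3 below 0.008 m and angle between each of pad, book_1, book_2, book_3's own z axis and vertical below 0.1 rad and linear speed of each of pad, book_1, book_2, book_3 below 0.02 m/s and x of book_1 in the frame of mat between -0.11 and 0.11 m and y of book_1 in the frame of mat between -0.17 and 0.17 m and x of book_2 in the frame of mat between -0.11 and 0.11 m and y of book_2 in the frame of mat between -0.17 and 0.17 m and x of book_3 in the frame of mat between -0.11 and 0.11 m and y of book_3 in the frame of mat between -0.17 and 0.17 m); the robot touches nothing.
It fails at once if the fingers turn the nut or its tongue directly (more than 3 N on them) (contact force between the fingers and nut above 3 N).
It fails at once if a cash book is lifted off the desk (more than 30 mm) instead of slid (height (world z) of any of book_1, book_2, book_3 above 0.03 m).
It fails at once if one of the other things on the desk is moved by more than 30 mm (distance of any of mug, stapler, stamp, pen_cup, chalk_box from where it was at the start of the episode above 0.03 m).
Of book_1, book_2, book_3 only 1 to 3 are there at a start; the rules pass over those that are not, and their reading is None.
At some moment in a run one of book_1, book_2, book_3 may be knocked a few centimetres aside while the robot is not near it.
It also fails if it takes over 210 s, if anything falls off the work surface, if the arm or the gripper's body presses on something with over 40 N, if the wrist force passes 120 N, or if a joint passes its speed limit or range.

ROBOT

A 7-joint arm with a two-finger parallel gripper is mounted at the origin on the work surface. World frame = base frame: x ahead of the robot, y to its left, z up, the work surface at z = 0. Lengths are in m, angles in degrees, forces in N, time in s.
With the tool pointing down it reaches from about 0.4 to 0.9 m from the base axis. Payload 5.6 kg.
Tool frame: the origin (TCP) lies at the very end of the fingers, on their centre line; the grasp point (between the pads) lies 19 mm behind it; z points along the fingers, y is the line along which they close (so a half turn about z gives the same grasp; the last joint's range is limited). The gripper opens to 92 mm and grips with 3 to 60 N. Pads are 20 mm wide; open, the fingers measure 128 mm over their backs; the gripper's body (75 mm by 189 mm) begins 69 mm behind the grasp point.
Start: joints at [-68.411, 26.786, -0.665, 91.828, 0.344, 61.387, -3.226], TCP at [0.265, 0.594, 0.215] pointing down, gripper open.
Joint ranges: [-144.91, 144.91], [-17.63, 115.5], [-89.93, 88.59], [15.96, 139.68], [-74.01, 254.01], [8.47, 105.57], [-167.45, 167.45]. Speed limits (degrees/s): [147.25, 147.25, 180, 180, 180, 180, 180].

INTERFACE

Orientations are given as a 3x3 rotation matrix whose columns are the frame's x, y, z axes.
In Python, from cell import status, cams, env gives the robot as it stands.
- The arm moves only by the tool step_arm, never from a script. Its arguments are lists of equal length, an entry for each row: "jaw": the closure, from 0 (fully open) to 1 (shut); "xyz": the shift along the tool's x, y, z in cm, a list of three; "roll": the turn about the tool's z in rad. In form: {"jaw": [jaw, ...], "xyz": [[dx, dy, dz], ...], "roll": [roll, ...]}. A call has 1 to 12 rows; each row is the pose to reach, as a shift and turn from the pose commanded when the call began, along the tool's axes at that moment; what a row does not reach only later rows make up. A row lasts 1/10 s, in which the tool goes at most 50 mm and 8.59 degrees, less where a joint would pass 70% of its speed; a pose out of reach is approached as far as the arm can. A call with a gripper value outside its range is refused whole. The fingers move at their own pace and stop on an object; the grip force is fixed at half the most. Time passes only in rows, so rows that repeat a pose let the fingers close. It gives the time, the measured TCP pose, the force, the opening and the grip force at its end, in the units of the state.
- status.get_state(): the state, without advancing time (a new reading comes with each control period).
- cams.capture(name): name is "scene" or "top"; returns (picture, depth): 480x640x3 uint8, blue, green, red; 480x640 float32, m along the optical axis (not along the pixel's ray), 0 where there is no reading.
- cams.camera_params(name): a dict with "vertical_fov" (degrees; the focal length in pixels is half the picture's height over the tangent of half this angle, whatever the lens; pixels are square), "cx", "cy" (the principal point, pixels), "T" (4x4, takes a point from camera to world coordinates). Camera axes: x right, y down, z forward; pixel columns grow to the right and rows downward; lengths in m; the calibration is good to about 2 mm. A picture is of the moment at which its call begins. camera_params takes no time and is no camera call.
- env.job_done(): hands the job in; it is judged then, once.
Trained networks look in the newest picture that a camera, given by its name, has taken for a name from the list of things; names that differ only in an ending like _2 or _b are one class to them, and where a whole thing is asked for, a point or a joint stands for the part that bears it (a point fixed in the world has none). Each returns a list of dicts, best first, with "confidence" (0 to 1); they miss things now and then, are a little off and sometimes report something else, mostly with a low value. They report only what shows in the picture. A call takes as long as a camera call. They do not tell look-alikes from the thing itself.
- cams.masks_of(camera, target): "pixels" (480x640 bool, what is visible of it) and "box" ([left, top, right, bottom] in pixels, round what is visible of it).
The state is a dict: "clock": time; "joint_positions": joint angles; "qd": joint speeds; "joint_torque": joint torques, N m; "eef_pos": TCP position; "tool_rot": TCP orientation; "contact_force": force on the tool from outside, world axes, zero at the start; "ft_torque": the same for the moment, N m; "opening": finger opening in m; "gripper_force": force on a finger pad.
Only numpy, scipy, OpenCV 4.12 (cv2) and the standard library are available. Lean on these libraries where they do the work, as an engineer would, in place of code of your own. Each camera call takes 0.05 s, during which the arm holds its last target. There are 200 camera calls.

## Working session

There is one attempt and no reset: what is moved stays moved. The work goes in short steps, Python scripts to look and compute and a tool call to move; the robot and the scene stay as the last step left them, time stands still between calls to the robot, and variables do not carry over. Pictures are saved under pics/ and viewed, at most 14 in all, crops included, and the job is handed in when it is done.

Besides the shell and the picture viewer there is one more tool, called after ">>>" as a command line: name --pt "numbers of a row" for each row, then --argument value for the rest. step_arm: Moves the arm, as the interface text tells. Its arguments: {"type":"object","properties":{"jaw":{"type":"array","items":{"type":"number"}},"xyz":{"type":"array","items":{"type":"array","items":{"type":"number"}}},"roll":{"type":"array","items":{"type":"number"}}},"required":["jaw","xyz","roll"]}

```bash
ls; mkdir -p pics
cat > h.py <<'E'
import numpy as np, cv2
from cell import status, cams, env
def cap(n):
    im,d=cams.capture(n); p=cams.camera_params(n)
    f=240/np.tan(np.radians(p["vertical_fov"])/2)
    v,u=np.mgrid[0:480,0:640]
    P=np.stack([(u-p["cx"])/f*d,(v-p["cy"])/f*d,d],-1)
    W=P@p["T"][:3,:3].T+p["T"][:3,3]; W[d==0]=np.nan
    return im,d,W
def proj(n,X):
    p=cams.camera_params(n); f=240/np.tan(np.radians(p["vertical_fov"])/2)
    T=np.array(p["T"]); c=(np.atleast_2d(X)-T[:3,3])@T[:3,:3]
    return np.c_[c[:,0]/c[:,2]*f+p["cx"],c[:,1]/c[:,2]*f+p["cy"]]
def rect(W,m):
    q=W[m]; q=q[~np.isnan(q[:,0])]
    (c,s,a)=cv2.minAreaRect(q[:,:2].astype(np.float32)); return np.round(c,4),np.round(s,4),round(a,1),np.round(np.percentile(q[:,2],[5,50,95]),4)
E
python3 - <<'E'
from h import *
for n in ("scene","top"):
    im,d,W=cap(n); cv2.imwrite(f"pics/{n}0.png",im); np.savez(f"{n}0.npz",W=W,im=im)
    p=cams.camera_params(n); print(n,p["vertical_fov"],np.round(p["T"],3).tolist())
    if n=="top":
      for t in "wrench press pad book_1 mat rest nut_mid clamp_grip mug stapler stamp pen_cup chalk_box worm_top".split():
        for r in cams.masks_of(n,t)[:4]:
            print(t,round(r["confidence"],2),r["box"],*rect(W,r["pixels"]))
print(status.get_state())
E
```

```text
pics
scene 45.60547753977334 [[-0.363, 0.697, -0.618, 1.313], [0.932, 0.262, -0.252, 0.374], [-0.013, -0.668, -0.744, 1.016], [0.0, 0.0, 0.0, 1.0]]
top 55.68157925976782 [[0.014, -0.998, 0.053, 0.464], [-1.0, -0.014, 0.006, 0.032], [-0.005, -0.053, -0.999, 1.219], [0.0, 0.0, 0.0, 1.0]]
wrench 0.82 [318.4, 170.5, 400.7, 201.0] [ 0.6857 -0.0529] [0.214  0.0806] 87.7 [0.0316 0.0455 0.0502]
press 0.97 [200.4, 207.2, 270.9, 295.3] [0.5023 0.277 ] [0.1542 0.2262] 79.2 [0.0081 0.0128 0.0621]
press 0.74 [385.0, 192.0, 402.1, 204.3] [ 0.6513 -0.1387] [0.0164 0.0415] 7.3 [0.0384 0.0459 0.0492]
press 0.54 [321.2, 169.7, 397.8, 196.4] [ 0.6867 -0.0528] [0.2084 0.0766] 88.9 [0.0399 0.0458 0.0502]
press 0.19 [235.3, 218.0, 257.0, 295.8] [0.4882 0.2394] [0.027 0.199] 76.8 [0.0381 0.0529 0.057 ]
pad 0.9 [188.6, 322.3, 234.8, 348.4] [0.2822 0.3362] [0.0669 0.1187] 1.2 [0.0062 0.0217 0.0256]
pad 0.84 [225.9, 239.9, 263.2, 286.1] [0.4718 0.2468] [0.0682 0.1149] 77.4 [0.0146 0.0337 0.0498]
pad 0.32 [235.6, 217.0, 256.4, 295.5] [0.4859 0.2418] [0.0282 0.2033] 78.5 [0.0411 0.053  0.0572]
book_1 0.72 [477.
[... 1554 characters left out ...]
226]), 'qd': array([ 0.03881155,  0.07815591,  0.06006457, -0.01151421, -0.02272071,
       -0.07174263,  0.08839968]), 'joint_torque': array([ 6.30402719e-04, -5.20348513e+01, -1.19209287e-02, -2.44043702e+01,
       -5.65441721e-02,  1.13062933e-02,  1.92297796e-05]), 'eef_pos': array([0.26493599, 0.59356019, 0.21463714]), 'tool_rot': array([[-9.13145576e-01,  4.07633606e-01,  3.13459365e-05],
       [ 4.07633607e-01,  9.13145573e-01,  7.70667446e-05],
       [ 2.79159183e-06,  8.31508140e-05, -9.99999997e-01]]), 'contact_force': array([ 0.2230701 ,  0.14676769, -0.48441391]), 'ft_torque': array([-0.01176123,  0.00582784,  0.01478815]), 'gripper_force': 0.0, 'opening': 0.09148427832689492}
```

Run:
```python
import cv2
a=cv2.imread("pics/top0.png"); cv2.imwrite("pics/t_up.png",cv2.resize(a[100:360,110:560],(800,462),interpolation=cv2.INTER_CUBIC))
c=cv2.resize(a[155:215,305:410],(800,457),interpolation=cv2.INTER_CUBIC);cv2.imwrite("pics/t_w.png",c)
```

```text
(no output)
```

View pics/t_up.png

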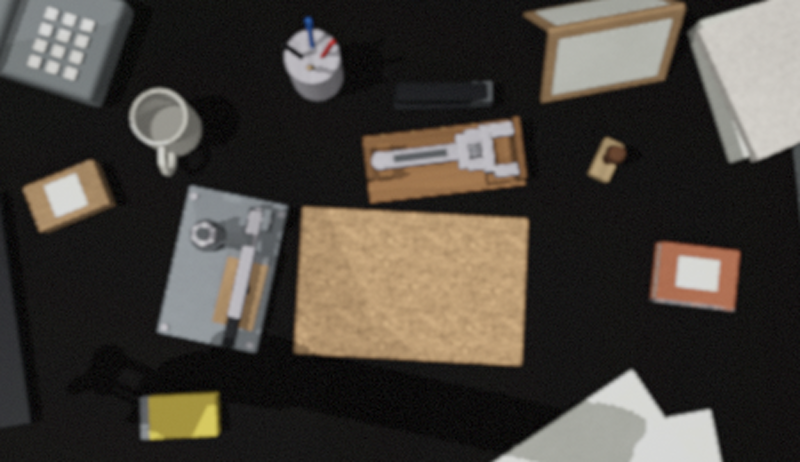

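View pics/scene0.png

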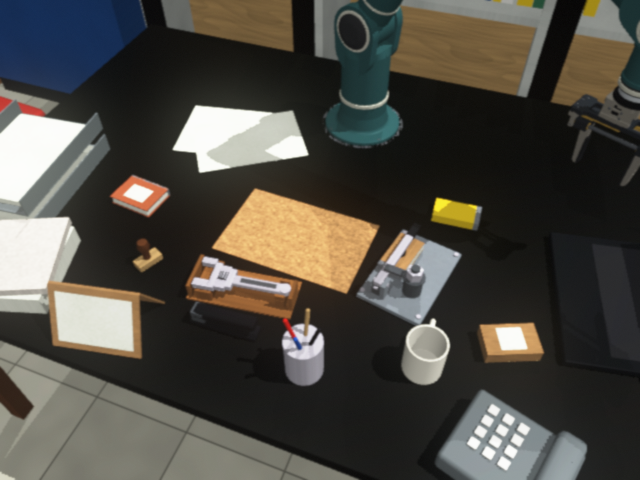

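View pics/t_w.png

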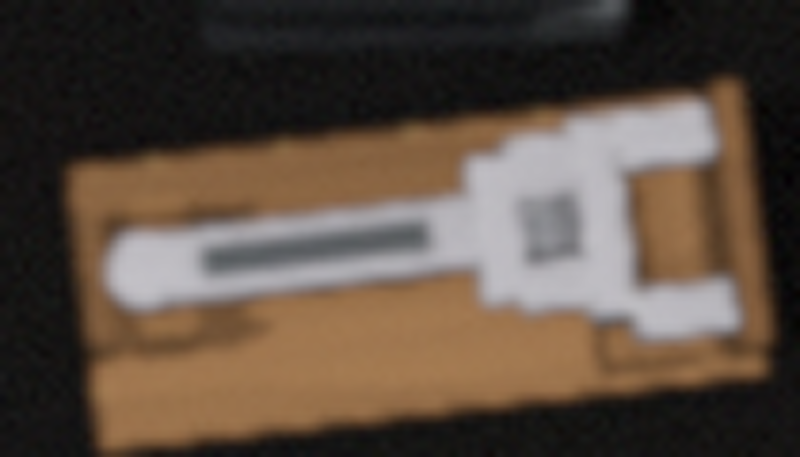

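```bash
cat >> h.py <<'E'
def rectify(n,im,o,ang,z,xr,yr,s=0.0005):
    """image of plane height z in frame (o, ang deg); columns x, rows -y"""
    xs=np.arange(*xr,s); ys=np.arange(yr[1],yr[0],-s); X,Y=np.meshgrid(xs,ys)
    c,d=np.cos(np.radians(ang)),np.sin(np.radians(ang))
    P=np.stack([o[0]+c*X-d*Y,o[1]+d*X+c*Y,np.full(X.shape,z)],-1).reshape(-1,3)
    q=proj(n,P).astype(np.float32).reshape(*X.shape,2)
    return cv2.remap(im,q[...,0],q[...,1],cv2.INTER_CUBIC)
E
python3 - <<'E'
from h import *
z=np.load("top0.npz"); W,im=z["W"],z["im"]
hsv=cv2.cvtColor(im,cv2.COLOR_BGR2HSV)
box=np.zeros((480,640),bool); box[160:214,310:408]=1
m=(hsv[...,2]>45)&box
n,l,st,_=cv2.connectedComponentsWithStats(m.astype(np.uint8)); k=1+np.argmax(st[1:,4]); m=l==k
v,u=np.nonzero(m)
# pixels projected to planes
p=cams.camera_params("top"); f=240/np.tan(np.radians(p["vertical_fov"])/2); T=np.array(p["T"])
def plane(u,v,h):
    r=np.c_[(u-p["cx"])/f,(v-p["cy"])/f,np.ones(len(u))]@T[:3,:3].T; return T[:3,3]+r*((h-T[2,3])/r[:,2])[:,None]
for h in (0.006,0.047): print("rest",h,cv2.minAreaRect(plane(u,v,h)[:,:2].astype(np.float32)))
w=m&(hsv[...,1]<60)&(hsv[...,2]>90)
v,u=np.nonzero(w); q=plane(u,v,0.047)[:,:2]
print("wrench ext",q.min(0),q.max(0),len(q), "z",np.nanpercentile(W[w][:,2],[5,50,95]))
hd=q[(q[:,1]>-0.03)&(q[:,1]<0.03)]; vx,vy,x0,y0=cv2.fitLine(hd.astype(np.float32),cv2.DIST_L2,0,.01,.01).ravel(); print("handle line ang",np.degrees(np.arctan2(vy,vx)),x0,y0)
np.save("wr.npy",q)
ang=-82.5
R=rectify("top",im,(0.671,-0.0524),ang,0.047,(-.13,.13),(-.065,.065),0.000375)
R=cv2.resize(R,(694,347));
for x in range(-120,121,20): cv2.line(R,(int((x+130)*2.667),0),(int((x+130)*2.667),6),(0,255,0),1)
for y in range(-60,61,20): cv2.line(R,(0,int((65-y)*2.667)),(6,int((65-y)*2.667)),(0,255,0),1)
cv2.imwrite("pics/rect0.png",R)
E
```

```text
rest 0.006 ((0.6723498702049255, -0.0542483776807785), (0.10818446427583694, 0.24524077773094177), 7.527784824371338)
rest 0.047 ((0.6653132438659668, -0.05133429169654846), (0.10452651232481003, 0.2369486540555954), 7.527770519256592)
wrench ext [ 0.64171847 -0.16129114] [0.72320432 0.05682767] 1245 z [0.00670337 0.04532018 0.05009131]
handle line ang -80.77573 0.6683595 -0.00019181825
```

View pics/rect0.png

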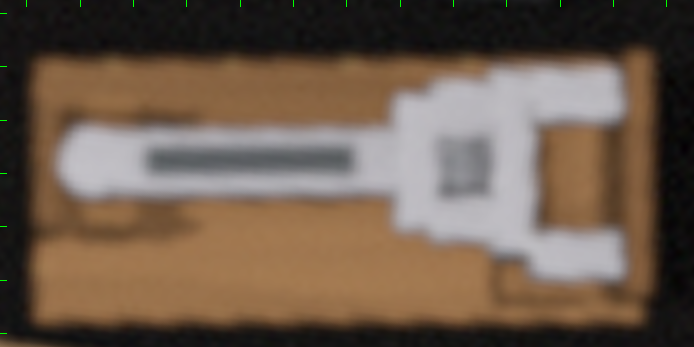

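```bash
cat >> h.py <<'E'
def go(x,y,z,yang):
    s=status.get_state(); R=s["tool_rot"]; d=(np.array([x,y,z])-s["eef_pos"])@R*100
    a=np.degrees(np.arctan2(R[1,1],R[0,1])); r=(a-yang+90)%180-90
    print("t",round(s["clock"],2),"xyz cm",np.round(d,2).tolist(),"roll",round(np.radians(r),3),"or",round(np.radians(r-np.sign(r)*180),3),"| now",np.round(s["eef_pos"],4),round(a,2),"F",np.round(s["contact_force"],1),"open",round(s["opening"],4),"j7",round(s["joint_positions"][6],1))
E
python3 -c "
from h import *
go(0.678,-0.0954,0.1,7.5)"
```

```text
t 0.8 xyz cm [-65.8, -46.08, 11.46] roll 1.02 or -2.122 | now [0.2649 0.5936 0.2146] 65.94 F [ 0.2  0.1 -0.5] open 0.0915 j7 -3.2
```

>>> step_arm --jaw '[1,1,1,1,1,1,1,1,1,1,1,1]' --pt "-4 -2.8 0" --pt "-8 -5.6 0" --pt "-12 -8.4 0" --pt "-16 -11.2 0" --pt "-20 -14 0" --pt "-24 -16.8 0" --pt "-28 -19.6 0" --pt "-32 -22.4 0" --pt "-36 -25.2 0" --pt "-40 -28 0" --pt "-44 -30.8 0" --pt "-48 -33.6 0" --roll '[0.1,0.2,0.3,0.4,0.5,0.6,0.7,0.8,0.9,1.0,1.02,1.02]'

```text
clock: 2.0
eef_pos: [0.5671, 0.0895, 0.215]
tool_rot: [[-0.131, 0.991, 0.001], [0.991, 0.131, 0.0], [0.0, 0.001, -1.0]]
contact_force: [0.5, 0.6, 0.5]
opening: 0.0003
gripper_force: 0.0
```

```bash
python3 -c "
from h import *
go(0.678,-0.0954,0.1,7.5)"
```

```text
t 2.0 xyz cm [-19.78, 8.57, 11.5] roll -0.0 or 3.142 | now [0.5671 0.0895 0.215 ] 7.5 F [0.5 0.6 0.5] open 0.0003 j7 3.4
```

>>> step_arm --jaw '[1,1,1,1,1,1,1,1,1,1,1,1]' --pt "-4 2 0" --pt "-8 4 0" --pt "-12 6 0" --pt "-16 8 0" --pt "-20.6 8.6 0" --pt "-20.6 8.6 0" --pt "-20.6 8.6 4" --pt "-20.6 8.6 8" --pt "-20.6 8.6 12" --pt "-20.6 8.6 14.5" --pt "-20.6 8.6 15.5" --pt "-20.6 8.6 15.5" --roll '[0,0,0,0,0,0,0,0,0,0,0,0]'

```text
clock: 3.2
eef_pos: [0.6776, -0.1015, 0.0584]
tool_rot: [[-0.131, 0.991, -0.002], [0.991, 0.131, 0.0], [0.001, -0.002, -1.0]]
contact_force: [0.6, 0.5, 0.5]
opening: 0.0005
gripper_force: 0.0
```

>>> step_arm --jaw '[1,1,1,1,1,1,1,1,1]' --pt "0 0 0" --pt "0 0 0.1" --pt "0 0 0.2" --pt "0 0 0.3" --pt "0 0 0.4" --pt "0 0 0.5" --pt "0 0 0.6" --pt "0 0 0.6" --pt "0 0 0.6" --roll '[0,0,0,0,0,0,0,0,0]'

```text
clock: 4.1
eef_pos: [0.6784, -0.102, 0.0535]
tool_rot: [[-0.131, 0.991, -0.0], [0.991, 0.131, -0.0], [0.0, -0.0, -1.0]]
contact_force: [-0.4, 0.6, -0.4]
opening: 0.0004
gripper_force: 0.0
```

>>> step_arm --jaw '[1,1,1,1]' --pt "0 0 0.1" --pt "0 0 0.2" --pt "0 0 0.2" --pt "0 0 0.2" --roll '[0,0,0,0]'

```text
clock: 4.5
eef_pos: [0.6784, -0.1019, 0.0515]
tool_rot: [[-0.131, 0.991, -0.0], [0.991, 0.131, 0.0], [0.0, -0.0, -1.0]]
contact_force: [0.1, -0.7, 0.1]
opening: 0.0012
gripper_force: 0.0
```

>>> step_arm --jaw '[1,1,1,1]' --pt "0 0 0.1" --pt "0 0 0.1" --pt "0 0 0.1" --pt "0 0 0.1" --roll '[0,0,0,0]'

```text
clock: 4.9
eef_pos: [0.6785, -0.102, 0.0513]
tool_rot: [[-0.131, 0.991, 0.0], [0.991, 0.131, 0.0], [0.0, 0.0, -1.0]]
contact_force: [-1.2, 0.5, 5.7]
opening: 0.0008
gripper_force: 2.8
```

>>> step_arm --jaw '[1,1,1,1]' --pt "0 0 0.1" --pt "0 0 0.1" --pt "0 0 0.1" --pt "0 0 0.1" --roll '[0,0,0,0]'

```text
clock: 5.3
eef_pos: [0.6786, -0.102, 0.0512]
tool_rot: [[-0.131, 0.991, 0.0], [0.991, 0.131, 0.001], [0.001, 0.0, -1.0]]
contact_force: [-4.7, 0.6, 11.5]
opening: -0.0001
gripper_force: 5.3
```

>>> step_arm --jaw '[1,1,1,1,1,1,1,1]' --pt "0 0 -0.08" --pt "0.2 0 -0.08" --pt "0.4 0 -0.08" --pt "0.6 0 -0.08" --pt "0.8 0 -0.08" --pt "1.0 0 -0.08" --pt "1.2 0 -0.08" --pt "1.2 0 -0.08" --roll '[0,0,0,0,0,0,0,0]'

```text
clock: 6.1
eef_pos: [0.6772, -0.092, 0.0513]
tool_rot: [[-0.13, 0.992, 0.001], [0.992, 0.13, -0.002], [-0.002, 0.001, -1.0]]
contact_force: [-1.6, -2.5, 6.1]
opening: 0.0002
gripper_force: 3.2
```

>>> step_arm --jaw '[1,1,1,1]' --pt "0.2 0 0" --pt "0.4 0 0" --pt "0.4 0 0" --pt "0.4 0 0" --roll '[0,0,0,0]'

```text
clock: 6.5
eef_pos: [0.6766, -0.0881, 0.0513]
tool_rot: [[-0.13, 0.992, 0.001], [0.992, 0.13, -0.002], [-0.002, 0.001, -1.0]]
contact_force: [-2.1, -2.8, 6.2]
opening: 0.0003
gripper_force: 3.2
```

```bash
python3 -c "
from h import *
im,d,W=cap('top')
R=rectify('top',im,(0.671,-0.0524),-82.5,.047,(-.13,.13),(-.065,.065),.000375)
R=cv2.resize(R,(694,347)); cv2.imwrite('pics/rect1.png',R)
print(R[60:300:6,600].tolist()) 
"
```

```text
[[75, 73, 48], [76, 75, 49], [73, 73, 48], [74, 74, 47], [73, 74, 47], [72, 73, 46], [73, 73, 47], [72, 70, 45], [73, 72, 46], [71, 71, 46], [72, 72, 46], [72, 71, 45], [70, 69, 44], [70, 69, 43], [70, 69, 45], [70, 68, 43], [69, 68, 44], [69, 68, 45], [69, 68, 45], [68, 68, 44], [66, 66, 42], [66, 65, 41], [67, 66, 42], [66, 65, 42], [65, 64, 43], [67, 66, 44], [66, 66, 43], [64, 63, 41], [63, 62, 40], [65, 63, 42], [63, 63, 40], [62, 63, 41], [62, 62, 41], [61, 60, 39], [61, 62, 40], [59, 58, 37], [61, 60, 41], [59, 58, 37], [57, 57, 35], [58, 58, 37]]
```

>>> step_arm --jaw '[1,1,1,1,1,1,1,1,1,1,1,1]' --pt "0 0 -0.6" --pt "-1.7 0 -0.6" --pt "-1.7 0 -0.6" --pt "-1.7 0 0" --pt "-1.7 0 0" --pt "-1.4 0 0" --pt "-1.1 0 0" --pt "-0.8 0 0" --pt "-0.5 0 0" --pt "-0.2 0 0" --pt "0 0 0" --pt "0 0 0" --roll '[0,0,0,0,0,0,0,0,0,0,0,0]'

```text
clock: 7.75
eef_pos: [0.6768, -0.0875, 0.0513]
tool_rot: [[-0.13, 0.991, 0.001], [0.991, 0.13, -0.002], [-0.002, 0.001, -1.0]]
contact_force: [-1.4, -1.9, 7.1]
opening: 0.0006
gripper_force: 3.8
```

>>> step_arm --jaw '[1,1,1,1,1,1,1,1,1,1,1,1]' --pt "0 0 -0.6" --pt "-1.7 0 -0.6" --pt "-1.7 0 -0.6" --pt "-1.7 0 0" --pt "-1.7 0 0" --pt "-1.4 0 0" --pt "-1.1 0 0" --pt "-0.8 0 0" --pt "-0.5 0 0" --pt "-0.2 0 0" --pt "0 0 0" --pt "0 0 0" --roll '[0,0,0,0,0,0,0,0,0,0,0,0]'

```text
clock: 8.95
eef_pos: [0.6767, -0.0876, 0.0513]
tool_rot: [[-0.13, 0.992, 0.001], [0.992, 0.13, -0.002], [-0.002, 0.001, -1.0]]
contact_force: [-2.4, -2.0, 8.1]
opening: 0.0006
gripper_force: 4.1
```

>>> step_arm --jaw '[1,1,1,1,1,1,1,1,1,1,1,1]' --pt "0 0 -0.6" --pt "-1.7 0 -0.6" --pt "-1.7 0 -0.6" --pt "-1.7 0 0" --pt "-1.7 0 0" --pt "-1.4 0 0" --pt "-1.1 0 0" --pt "-0.8 0 0" --pt "-0.5 0 0" --pt "-0.2 0 0" --pt "0 0 0" --pt "0 0 0" --roll '[0,0,0,0,0,0,0,0,0,0,0,0]'

```text
clock: 10.15
eef_pos: [0.6767, -0.0875, 0.0512]
tool_rot: [[-0.13, 0.991, 0.001], [0.991, 0.13, -0.002], [-0.002, 0.001, -1.0]]
contact_force: [-2.0, -2.6, 7.8]
opening: 0.0003
gripper_force: 4.1
```

>>> step_arm --jaw '[1,1,1,1,1,1,1,1,1,1]' --pt "0 0 -2" --pt "10 0 -6" --pt "15 0 -8" --pt "20 0 -8" --pt "25 0 -8" --pt "28 0 -8" --pt "28 -5 -8" --pt "28 -10 -8" --pt "28 -10 -8" --pt "28 -10 -8" --roll '[0,0,0,0,0,0,0,0,0,0]'

```text
clock: 11.15
eef_pos: [0.5388, 0.1792, 0.1301]
tool_rot: [[-0.132, 0.991, -0.001], [0.991, 0.132, 0.0], [0.001, -0.001, -1.0]]
contact_force: [0.2, -1.1, -0.1]
opening: 0.0008
gripper_force: 0.0
```

```bash
cat > meas.py <<'E'
from h import *
import sys
im,d,W=cap('top'); np.savez("top1.npz",W=W,im=im)
go(0.678,-0.088,0.0513,7.5)
for I in (np.load("top0.npz")["im"],im):
    R=rectify('top',I,(0.6866,-0.1396),-82.5,.047,(-.02,.02),(-.045,.045),.0005)
    g=(R[...,0].astype(float))/1  # blue: white vs brown
    for a,b in ((-6,-1),(-1,4),(4,9)):
        pr=g[:,int((a+20)*2):int((b+20)*2)].mean(1); y=45-np.arange(len(pr))*.5
        hi=np.percentile(pr,95); mid=pr[(y<5)&(y>-5)].mean(); th=(hi+mid)/2
        # crossings from center
        i0=np.argmin(abs(y)); up=i0
        while pr[up]<th: up-=1
        dn=i0
        while pr[dn]<th: dn+=1
        yu=y[up]-(pr[up]-th)/(pr[up]-pr[up+1])*.5; yd=y[dn]+(pr[dn]-th)/(pr[dn]-pr[dn-1])*.5
        print(a,round(yu,2),round(yd,2),"gap",round(yu-yd,2))
cv2.imwrite("pics/rect1.png",cv2.resize(rectify('top',im,(0.671,-0.0524),-82.5,.047,(-.13,.13),(-.065,.065),.000375),(694,347)))
E
python3 meas.py
```

```text
t 11.2 xyz cm [-28.25, 10.07, 7.93] roll 0.0 or -3.141 | now [0.541  0.1788 0.1306] 7.53 F [-0.2 -0.7  0.5] open 0.0001 j7 -2.1
-6 15.62 -26.02 gap 41.64
-1 15.21 -26.25 gap 41.46
4 14.87 -25.45 gap 40.32
-6 15.66 -20.84 gap 36.49
-1 15.22 -21.36 gap 36.59
4 14.86 -21.14 gap 36.0
```

>>> step_arm --jaw '[1,1,1,1,1,1,1,1,1,1]' --pt "-5 5 0" --pt "-10 10 0" --pt "-15 10 0" --pt "-20 10 0" --pt "-25 10 0" --pt "-28 10 0" --pt "-28 10 4" --pt "-28 10 7" --pt "-28 10 7.4" --pt "-28 10 7.4" --roll '[0,0,0,0,0,0,0,0,0,0]'

```text
clock: 12.2
eef_pos: [0.6768, -0.0868, 0.0554]
tool_rot: [[-0.13, 0.992, -0.001], [0.992, 0.13, -0.0], [-0.0, -0.001, -1.0]]
contact_force: [0.1, -0.2, 0.7]
opening: 0.0006
gripper_force: 0.0
```

>>> step_arm --jaw '[1,1,1,1,1,1,1,1,1,1,1,1]' --pt "0 0 0" --pt "-1.7 0 0" --pt "-1.7 0 0" --pt "-1.7 0 0.6" --pt "-1.7 0 0.6" --pt "-1.4 0 0.6" --pt "-1.1 0 0.6" --pt "-0.8 0 0.6" --pt "-0.5 0 0.6" --pt "-0.2 0 0.6" --pt "0 0 0.6" --pt "0 0 0.6" --roll '[0,0,0,0,0,0,0,0,0,0,0,0]'

```text
clock: 13.4
eef_pos: [0.677, -0.0857, 0.0511]
tool_rot: [[-0.131, 0.991, 0.001], [0.991, 0.131, -0.0], [-0.0, 0.001, -1.0]]
contact_force: [1.0, -2.8, 5.8]
opening: 0.0006
gripper_force: 2.7
```

>>> step_arm --jaw '[1,1,1,1,1,1,1,1,1,1,1,1]' --pt "0 0 -0.6" --pt "-1.7 0 -0.6" --pt "-1.7 0 -0.6" --pt "-1.7 0 0" --pt "-1.7 0 0" --pt "-1.4 0 0" --pt "-1.1 0 0" --pt "-0.8 0 0" --pt "-0.5 0 0" --pt "-0.2 0 0" --pt "0 0 0" --pt "0 0 0" --roll '[0,0,0,0,0,0,0,0,0,0,0,0]'

```text
clock: 14.6
eef_pos: [0.6766, -0.0876, 0.0512]
tool_rot: [[-0.13, 0.992, 0.001], [0.992, 0.13, -0.002], [-0.002, 0.001, -1.0]]
contact_force: [-2.2, -2.7, 8.6]
opening: 0.0009
gripper_force: 4.0
```

>>> step_arm --jaw '[1,1,1,1,1,1,1,1,1,1,1,1]' --pt "0 0 -0.6" --pt "-1.7 0 -0.6" --pt "-1.7 0 -0.6" --pt "-1.7 0 0" --pt "-1.7 0 0" --pt "-1.4 0 0" --pt "-1.1 0 0" --pt "-0.8 0 0" --pt "-0.5 0 0" --pt "-0.2 0 0" --pt "0 0 0" --pt "0 0 0" --roll '[0,0,0,0,0,0,0,0,0,0,0,0]'

```text
clock: 15.8
eef_pos: [0.6766, -0.0876, 0.0512]
tool_rot: [[-0.13, 0.992, 0.001], [0.992, 0.13, -0.002], [-0.002, 0.001, -1.0]]
contact_force: [-3.1, -2.6, 9.4]
opening: 0.0003
gripper_force: 4.1
```

>>> step_arm --jaw '[1,1,1,1,1,1,1,1,1,1]' --pt "0 0 -2" --pt "10 0 -6" --pt "15 0 -8" --pt "20 0 -8" --pt "25 0 -8" --pt "28 0 -8" --pt "28 -5 -8" --pt "28 -10 -8" --pt "28 -10 -8" --pt "28 -10 -8" --roll '[0,0,0,0,0,0,0,0,0,0]'

```text
clock: 16.8
eef_pos: [0.5388, 0.1793, 0.1301]
tool_rot: [[-0.132, 0.991, -0.002], [0.991, 0.132, 0.001], [0.001, -0.001, -1.0]]
contact_force: [0.2, -0.2, -0.3]
opening: 0.0004
gripper_force: 0.0
```

```bash
python3 meas.py; python3 -c "
import cv2,numpy as np
a=np.load('top1.npz')['im']; print(0)"
```

```text
t 16.85 xyz cm [-28.24, 10.08, 7.92] roll 0.0 or -3.141 | now [0.541  0.1788 0.1306] 7.52 F [ 0.5 -0.2  0.1] open 0.0004 j7 -1.5
-6 15.62 -26.02 gap 41.64
-1 15.21 -26.25 gap 41.46
4 14.87 -25.45 gap 40.32
-6 15.63 -17.87 gap 33.5
-1 15.17 -17.3 gap 32.46
4 14.8 -16.6 gap 31.39
0
```

View pics/rect1.png

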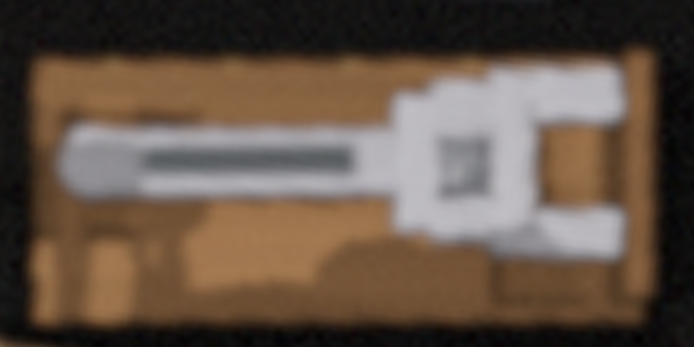

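Run:
```python
from h import *
z=np.load("top0.npz"); W,im=z["W"],z["im"]
b=W[200:300,195:275].reshape(-1,3); b=b[~np.isnan(b[:,0])]
for lo,hi in ((.07,.1),(.078,.088),(.086,.1)):
    q=b[(b[:,2]>lo)&(b[:,2]<hi)&(b[:,0]>.5)&(b[:,1]>.26)]; print(lo,len(q),q.mean(0) if len(q) else 0,(q.min(0)+q.max(0))/2 if len(q) else 0,np.median(q[:,2]))
q=b[(b[:,2]>.045)&(b[:,2]<.06)]; print("arm",cv2.minAreaRect(q[:,:2].astype(np.float32)))
q=b[(b[:,2]>.006)&(b[:,2]<.017)]; print("base",cv2.minAreaRect(q[:,:2].astype(np.float32)))
s=np.load("scene0.npz"); Ws=s["W"].reshape(-1,3); k=(np.abs(Ws[:,0]-.54)<.04)&(np.abs(Ws[:,1]-.298)<.04)&(Ws[:,2]>.074); print("scene nut",k.sum(),Ws[k].mean(0),Ws[k].max(0))
q=Ws[k]; print((q.min(0)+q.max(0))/2)
R=rectify("top",im,(.5023,.277),-11.5,.084,(-.13,.13),(-.095,.095),.000375); R=cv2.resize(R,(780,570),interpolation=cv2.INTER_CUBIC)
for x in range(-120,121,20): cv2.line(R,((x+130)*3,0),((x+130)*3,6),(0,255,0),1)
for y in range(-80,81,20): cv2.line(R,(0,(95-y)*3),(6,(95-y)*3),(0,255,0),1)
cv2.imwrite("pics/press0.png",R)
```

```text
0.07 135 [0.54825589 0.28865729 0.08568293] [0.54867741 0.28962829 0.08481207] 0.08463261574915659
0.078 83 [0.5481475  0.28860638 0.08307564] [0.54867741 0.29032412 0.08307315] 0.08297725137544498
0.086 54 [0.54847778 0.28909825 0.0907732 ] [0.54809743 0.28789849 0.09083135] 0.09091709515996893
arm ((0.500368595123291, 0.2741003632545471), (0.10671790689229965, 0.20605157315731049), 74.9050064086914)
base ((0.5071582794189453, 0.27746185660362244), (0.2591135799884796, 0.2096046656370163), 0.8974878191947937)
scene nut 187 [0.5528336  0.29171688 0.08497799] [0.5669564  0.30682614 0.09489929]
[0.5496326  0.29118358 0.0847055 ]
```

View pics/press0.png

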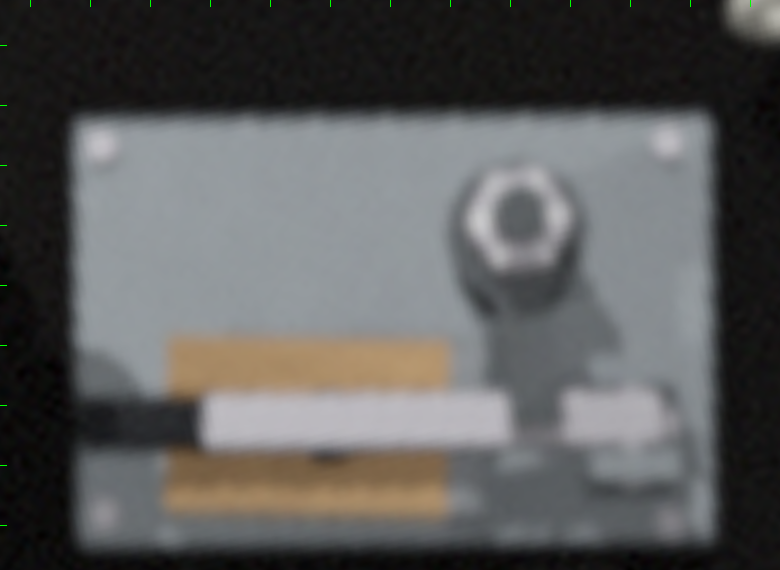

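>>> step_arm --jaw '[0.3,0.3,0.3,0.3,0.3,0.3,0.3,0.3,0.3,0.3]' --pt "-5 5 0" --pt "-10 10 0" --pt "-15 10 0" --pt "-20 10 0" --pt "-23.8 10.2 0" --pt "-23.8 10.2 0" --pt "-23.8 10.2 2" --pt "-23.8 10.2 4" --pt "-23.8 10.2 4" --pt "-23.8 10.2 4" --roll '[0,0,0,0,0,0,0,0,0,0]'

```text
clock: 17.85
eef_pos: [0.6738, -0.0454, 0.0901]
tool_rot: [[-0.129, 0.992, 0.0], [0.992, 0.129, -0.001], [-0.001, -0.0, -1.0]]
contact_force: [-0.3, 0.6, 0.6]
opening: 0.0644
gripper_force: 0.0
```

```bash
python3 -c "
from h import *
go(0.6749,-0.0504,0.022,7.5)"
```

```text
t 17.85 xyz cm [-0.51, 0.05, 6.81] roll -0.001 or 3.141 | now [ 0.6738 -0.0454  0.0901] 7.44 F [-0.3  0.6  0.6] open 0.0644 j7 23.2
```

>>> step_arm --jaw '[0.3,0.3,0.3,0.3,0.3,0.3,0.7,1,1,1,1,1]' --pt "-0.5 0.05 0" --pt "-0.5 0.05 3" --pt "-0.5 0.05 5" --pt "-0.5 0.05 6.4" --pt "-0.5 0.05 6.8" --pt "-0.5 0.05 6.8" --pt "-0.5 0.05 6.8" --pt "-0.5 0.05 6.8" --pt "-0.5 0.05 6.8" --pt "-0.5 0.05 6.8" --pt "-0.5 0.05 6.8" --pt "-0.5 0.05 6.8" --roll '[0,0,0,0,0,0,0,0,0,0,0,0]'

```text
clock: 19.05
eef_pos: [0.6745, -0.049, 0.0227]
tool_rot: [[-0.131, 0.991, 0.001], [0.991, 0.131, -0.0], [-0.0, 0.001, -1.0]]
contact_force: [-0.0, -0.4, 0.7]
opening: 0.0238
gripper_force: 30.0
```

Run:
```python
from h import *
go(0.6749,-0.0504,0.022,7.5)
p=cams.camera_params("top");T=np.array(p["T"]); C=T[:3,3]
def w(px,py,z,h=.084):
    x,y=px/3000-.13,.095-py/3000; a=np.radians(-11.5); c,s=np.cos(a),np.sin(a)
    P=np.array([.5023+c*x-s*y,.277+s*x+c*y,h]); return C+(P-C)*(z-C[2])/(h-C[2])
K=np.array([w(*k,.012) for k in ((75,113),(713,111),(716,546),(80,547))])
ctr=K.mean(0); print(ctr,np.linalg.norm(K[1]-K[0]),np.linalg.norm(K[2]-K[1]),np.degrees(np.arctan2(*(K[1]-K[0])[[1,0]])),np.degrees(np.arctan2(*(K[2]-K[3])[[1,0]])),np.degrees(np.arctan2(*(K[1]-K[2])[[1,0]]))-90,np.degrees(np.arctan2(*(K[0]-K[3])[[1,0]]))-90)
for A in (-11,-11.5):
    a=np.radians(A); print(A,ctr[0]+np.cos(a)*.035-np.sin(a)*.028, ctr[1]+np.sin(a)*.035+np.cos(a)*.028)
print("hex",w(520,217,.084),"stud",w(519,215,.091))
```

```text
t 19.05 xyz cm [-0.15, 0.02, 0.07] roll 0.0 or -3.141 | now [ 0.6745 -0.049   0.0227] 7.53 F [-0.  -0.4  0.7] open 0.0238 j7 25.3
[0.50367239 0.27675648 0.012     ] 0.22616350919442452 0.15420530202704014 -11.320389994252933 -11.409912370601612 -11.104862957492486 -10.839939575938502
-11 0.5433719883870729 0.29756372925646307
-11.5 0.543552051921272 0.2972164969828888
hex [0.54928241 0.29057235 0.084     ] stud [0.54856517 0.28969195 0.091     ]
```

>>> step_arm --jaw '[1,1,1,1,1,1,1,1,1,1,1,1]' --pt "0 0 -1" --pt "0 0 -2.5" --pt "0 0 -5" --pt "0 0 -8" --pt "0 0 -11" --pt "0 0 -11.5" --pt "3 0 -11.5" --pt "6 0 -11.5" --pt "9 -1 -11.5" --pt "12 -3 -11.5" --pt "15 -5 -11.5" --pt "18 -7 -11.5" --roll '[0,0,0,0,0,0,0,0,-0.05,-0.1,-0.15,-0.197]'

```text
clock: 20.25
eef_pos: [0.5793, 0.1211, 0.1365]
tool_rot: [[-0.324, 0.946, -0.002], [0.946, 0.324, -0.0], [0.0, -0.002, -1.0]]
contact_force: [-0.3, 0.3, -3.6]
opening: 0.0238
gripper_force: 29.9
```

```bash
python3 -c "
from h import *
go(0.5195,0.3767,0.0983,18.8)"
```

```text
t 20.25 xyz cm [26.12, 2.63, 3.82] roll 0.002 or -3.14 | now [0.5793 0.1211 0.1365] 18.9 F [-0.3  0.3 -3.6] open 0.0238 j7 15.3
```

>>> step_arm --jaw '[1,1,1,1,1,1,1,1,1,1,1,1]' --pt "4 0 0" --pt "8 1 0" --pt "12 2 0" --pt "16 2.6 0" --pt "20 2.6 0" --pt "24 2.6 0" --pt "26 2.6 0" --pt "26 2.6 1" --pt "26 2.6 2.5" --pt "26 2.6 2.5" --pt "26 2.6 2.5" --pt "26 2.6 2.5" --roll '[0,0,0,0,0,0,0,0,0,0,0,0]'

```text
clock: 21.45
eef_pos: [0.5229, 0.3735, 0.1126]
tool_rot: [[-0.32, 0.947, 0.0], [0.947, 0.32, -0.0], [-0.0, 0.0, -1.0]]
contact_force: [1.1, 0.2, -3.6]
opening: 0.0237
gripper_force: 29.9
```

```bash
cat > look.py <<'E'
from h import *
import sys
im,d,W=cap("top"); s=status.get_state(); go(0.5195,0.3767,0.0553,18.8)
np.savez("top2.npz",W=W,im=im)
x,y=s["eef_pos"][:2]; R=s["tool_rot"]; zt=s["eef_pos"][2]
# wrench frame: x=-tool x, origin predicted
a=np.degrees(np.arctan2(-R[1,0],-R[0,0])); o=s["eef_pos"][:2]-R[:2,0]*.0914
print("pred wrench",o,a)
q=W[150:330,150:330].reshape(-1,3); k=np.abs(q[:,:2]-o).max(1)<.06
for lo,hi in((.05,.06),(.06,.09),(.09,.1),(.1,.11),(.11,.12),(.12,.13),(.13,.14),(.14,.15)): print(lo,((q[k][:,2]>lo)&(q[k][:,2]<hi)).sum(),end=" ")
z=float(sys.argv[1])
I=rectify("top",im,o,a,z,(-.07,.06),(-.05,.05),.00025); I=cv2.resize(I,(780,600),interpolation=cv2.INTER_CUBIC)
for v in range(-60,61,10): cv2.line(I,((v+70)*6,0),((v+70)*6,8),(0,255,0),1)
for v in range(-40,41,10): cv2.line(I,(0,(50-v)*6),(8,(50-v)*6),(0,255,0),1)
cv2.imwrite(sys.argv[2],I)
E
python3 look.py 0.134 pics/hov.png
```

```text
t 21.5 xyz cm [0.37, -0.23, 5.75] roll -0.002 or 3.14 | now [0.5229 0.3739 0.1128] 18.69 F [ 0.1  0.  -3.1] open 0.0237 j7 -8.8
pred wrench [0.55216311 0.28734309] -71.3076718364934
0.05 221 0.06 230 0.09 27 0.1 0 0.11 0 0.12 36 0.13 656 0.14 41
```

View pics/hov.png

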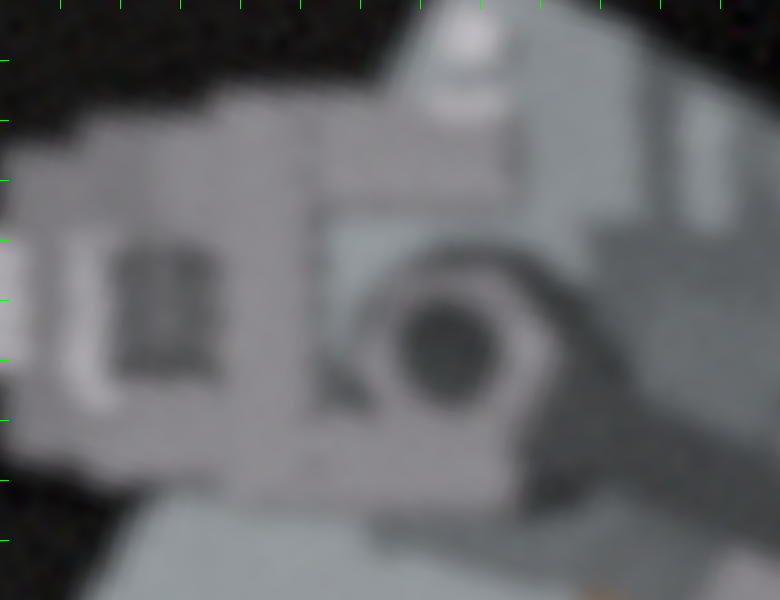

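Run:
```python
from h import *
I=cv2.imread("pics/hov.png").astype(float)
for a,b in ((318,330),(330,345)):
    print(a,[(r,int(I[r:r+6,a:b].mean())) for r in range(180,460,7)])
print("c480-505",[(r,int(I[r:r+6,480:505].mean())) for r in range(160,280,7)])
o=np.array([.55216,.28734]);a=np.radians(-71.31);C=np.array(cams.camera_params("top")["T"])[:3,3]
def wf(px,py,z,h=.134):
    x,y=px/6000-.07,.05-py/6000;c,s=np.cos(a),np.sin(a)
    P=np.array([o[0]+c*x-s*y,o[1]+s*x+c*y,h]);P=C+(P-C)*(z-C[2])/(h-C[2]);d=P[:2]-o
    return P[:2],np.array([c*d[0]+s*d[1],-s*d[0]+c*d[1]])*1000
g=I.mean(2); m=(g<90).astype(np.uint8); m[:, :380]=0; m[:,520:]=0; m[:280]=0; m[420:]=0
n,l,st,ce=cv2.connectedComponentsWithStats(m); print(st[1:],ce[1:])
k=1+np.argmax(st[1:,4]); print("stud",wf(*ce[k],.091))
```

```text
318 [(180, 133), (187, 130), (194, 127), (201, 123), (208, 120), (215, 119), (222, 122), (229, 125), (236, 128), (243, 128), (250, 126), (257, 124), (264, 123), (271, 125), (278, 127), (285, 129), (292, 128), (299, 125), (306, 123), (313, 123), (320, 125), (327, 124), (334, 123), (341, 118), (348, 114), (355, 109), (362, 105), (369, 103), (376, 102), (383, 102), (390, 103), (397, 105), (404, 110), (411, 118), (418, 126), (425, 132), (432, 137), (439, 140), (446, 139), (453, 136)]
330 [(180, 139), (187, 136), (194, 131), (201, 128), (208, 126), (215, 129), (222, 134), (229, 139), (236, 142), (243, 143), (250, 142), (257, 140), (264, 139), (271, 140), (278, 140), (285, 139), (292, 138), (299, 135), (306, 132), (313, 130), (320, 129), (327, 127), (334, 125), (341, 121), (348, 116), (355, 111), (362, 104), (369, 98), (376, 93), (383, 91), (390, 92), (397, 97), (404, 107), (411, 117), (418, 128), (425, 134), (432, 137), (439, 139), (446, 139), (453, 139)]
c480-505 [(160, 133), (167, 134), (174, 136), (181, 137), (188, 136), (195, 132), (202, 129), (209, 128), (216, 128), (223, 127), (230, 122), (237, 112), (244, 99), (251, 89), (258, 88), (265, 95), (272, 106), (279, 114)]
[[ 513  280    7    6   26]
 [ 400  298   97  105 7722]] [[516.92307692 281.76923077]
 [448.00841751 349.04221704]]
stud (array([0.54915138, 0.2901456 ]), array([-3.62175835, -1.95091132]))
```

```bash
python3 -c "
from h import *
go(0.6745,-0.049,0.1376,7.53)"
```

```text
t 21.5 xyz cm [-44.92, 0.81, -2.48] roll 0.195 or -2.947 | now [0.5229 0.3739 0.1128] 18.69 F [ 0.1  0.  -3.1] open 0.0237 j7 -8.8
```

>>> step_arm --jaw '[1,1,1,1,1,1,1,1,1,1,1,1]' --pt "0 0 -2.5" --pt "-4 0 -2.5" --pt "-8 0 -2.5" --pt "-12 0 -2.5" --pt "-16 0 -2.5" --pt "-20 0 -2.5" --pt "-25 0 -2.5" --pt "-30 0.2 -2.5" --pt "-35 0.4 -2.5" --pt "-40 0.6 -2.5" --pt "-44.9 0.8 -2.5" --pt "-44.9 0.8 -2.5" --roll '[0,0,0,0,0.04,0.08,0.12,0.16,0.195,0.195,0.195,0.195]'

```text
clock: 22.7
eef_pos: [0.6755, -0.0597, 0.1388]
tool_rot: [[-0.12, 0.993, 0.003], [0.993, 0.12, -0.007], [-0.007, 0.003, -1.0]]
contact_force: [-0.3, -1.4, -3.0]
opening: 0.024
gripper_force: 29.9
```

>>> step_arm --jaw '[1,1,1]' --pt "0 0 0" --pt "0 0 0" --pt "0 0 0" --roll '[0,0,0]'

```text
clock: 23.0
eef_pos: [0.6741, -0.0456, 0.1375]
tool_rot: [[-0.135, 0.991, -0.0], [0.991, 0.135, 0.001], [0.001, 0.0, -1.0]]
contact_force: [0.2, -0.4, -4.1]
opening: 0.0235
gripper_force: 29.9
```

```bash
python3 -c "
from h import *
go(0.6745,-0.049,0.0232,7.53)"
```

```text
t 23.0 xyz cm [-0.36, -0.0, 11.43] roll 0.004 or -3.138 | now [ 0.6741 -0.0456  0.1375] 7.76 F [ 0.2 -0.4 -4.1] open 0.0235 j7 22.4
```

>>> step_arm --jaw '[1,1,1,1,1,1,1,1,1,1,1]' --pt "-0.36 0 0" --pt "-0.36 0 3" --pt "-0.36 0 6" --pt "-0.36 0 8.5" --pt "-0.36 0 8.5" --pt "-0.36 0 8.5" --pt "-0.36 0 9.5" --pt "-0.36 0 10.5" --pt "-0.36 0 11.1" --pt "-0.36 0 11.4" --pt "-0.36 0 11.4" --roll '[0.004,0.004,0.004,0.004,0.004,0.004,0.004,0.004,0.004,0.004,0.004]'

```text
clock: 24.1
eef_pos: [0.6746, -0.0513, 0.0233]
tool_rot: [[-0.128, 0.992, -0.0], [0.992, 0.128, 0.0], [0.0, -0.0, -1.0]]
contact_force: [-0.0, 0.1, -4.5]
opening: 0.0237
gripper_force: 29.9
```

>>> step_arm --jaw '[1,1]' --pt "0 0 0" --pt "0 0 0" --roll '[0,0]'

```text
clock: 24.3
eef_pos: [0.6749, -0.0514, 0.0236]
tool_rot: [[-0.128, 0.992, 0.001], [0.992, 0.128, -0.0], [-0.0, 0.001, -1.0]]
contact_force: [0.5, 0.3, -4.0]
opening: 0.0235
gripper_force: 29.9
```

>>> step_arm --jaw '[1,1,1,1,1,0.7,0.3,0.3,0.3,0.3]' --pt "0.2 0 0" --pt "0.2 0 0.1" --pt "0.2 0 0.1" --pt "0.2 0 0.1" --pt "0.2 0 0.1" --pt "0.2 0 0.1" --pt "0.2 0 0.1" --pt "0.2 0 0.1" --pt "0.2 0 0.1" --pt "0.2 0 0.1" --roll '[0,0,0,0,0,0,0,0,0,0]'

```text
clock: 25.3
eef_pos: [0.6745, -0.0495, 0.0225]
tool_rot: [[-0.128, 0.992, 0.0], [0.992, 0.128, -0.0], [-0.0, 0.0, -1.0]]
contact_force: [0.8, -0.8, -0.4]
opening: 0.0575
gripper_force: 0.0
```

>>> step_arm --jaw '[0.3,0.3,0.5,1,1,1,1,1,1,1]' --pt "0 0 -2" --pt "0 0 -5" --pt "0 0 -7" --pt "0 0 -7" --pt "0 0 -7" --pt "0 0 -7" --pt "0 0 -7" --pt "0 0 -7" --pt "0 0 -7" --pt "0 0 -7" --roll '[0,0,0,0,0,0,0,0,0,0]'

```text
clock: 26.3
eef_pos: [0.6743, -0.0494, 0.0921]
tool_rot: [[-0.129, 0.992, -0.0], [0.992, 0.129, -0.0], [-0.0, -0.0, -1.0]]
contact_force: [-0.0, -0.4, -0.6]
opening: 0.0023
gripper_force: 0.0
```

```bash
python3 -c "
from h import *
go(0.678,-0.1035,0.0563,7.53)"
```

```text
t 26.3 xyz cm [-5.42, -0.33, 3.58] roll -0.003 or 3.139 | now [ 0.6743 -0.0494  0.0921] 7.38 F [-0.  -0.4 -0.6] open 0.0023 j7 23.5
```

>>> step_arm --jaw '[1,1,1,1,1,1,1,1,1,1]' --pt "-2.7 -0.3 0" --pt "-5.4 -0.3 0" --pt "-5.4 -0.3 0" --pt "-5.4 -0.3 2" --pt "-5.4 -0.3 3.4" --pt "-5.4 -0.3 3.8" --pt "-5.4 -0.3 4.1" --pt "-5.4 -0.3 4.2" --pt "-5.4 -0.3 4.2" --pt "-5.4 -0.3 4.2" --roll '[0,0,0,0,0,0,0,0,0,0]'

```text
clock: 27.3
eef_pos: [0.678, -0.1024, 0.0513]
tool_rot: [[-0.129, 0.992, -0.001], [0.992, 0.129, 0.001], [0.001, -0.001, -1.0]]
contact_force: [-4.2, 1.5, 7.2]
opening: 0.0004
gripper_force: 3.1
```

>>> step_arm --jaw '[1,1,1,1,1,1,1,1,1]' --pt "0 0 0" --pt "0.3 0 0" --pt "0.6 0 0" --pt "0.9 0 0" --pt "1.2 0 0" --pt "1.5 0 0" --pt "1.7 0 0" --pt "1.7 0 0" --pt "1.7 0 0" --roll '[0,0,0,0,0,0,0,0,0]'

```text
clock: 28.2
eef_pos: [0.677, -0.0865, 0.0512]
tool_rot: [[-0.129, 0.992, 0.002], [0.992, 0.129, -0.0], [-0.001, 0.002, -1.0]]
contact_force: [-0.4, -2.3, 5.1]
opening: 0.0007
gripper_force: 2.9
```

>>> step_arm --jaw '[1,1,1,1,1,1,1,1,1,1,1,1]' --pt "0 0 -0.6" --pt "-1.2 0 -0.6" --pt "-1.2 0 -0.6" --pt "-1.2 0 0" --pt "-1.2 0 0" --pt "-1.2 0 0" --pt "-0.9 0 0" --pt "-0.6 0 0" --pt "-0.4 0 0" --pt "-0.4 0 0" --pt "-0.4 0 0" --pt "-0.4 0 0" --roll '[0,0,0,0,0,0,0,0,0,0,0,0]'

```text
clock: 29.4
eef_pos: [0.6772, -0.0919, 0.0513]
tool_rot: [[-0.128, 0.992, 0.001], [0.992, 0.128, -0.002], [-0.002, 0.001, -1.0]]
contact_force: [-2.2, -2.1, 8.5]
opening: 0.0001
gripper_force: 3.9
```

>>> step_arm --jaw '[0.8,0.3,0.3,0.3,0.3,0.3,0.3]' --pt "0 0 -2" --pt "0 0 -4" --pt "2 0 -4" --pt "4.1 0 -4" --pt "4.1 0 -4" --pt "4.1 0 -4" --pt "4.1 0 -4" --roll '[0,0,0,0,0,0,0]'

```text
clock: 30.1
eef_pos: [0.6712, -0.0514, 0.09]
tool_rot: [[-0.127, 0.992, -0.0], [0.992, 0.127, -0.001], [-0.001, -0.001, -1.0]]
contact_force: [-0.6, -0.7, -0.3]
opening: 0.0543
gripper_force: 0.0
```

```bash
python3 -c "
from h import *
go(0.6745,-0.0495,0.0227,7.5)"
```

```text
t 30.1 xyz cm [0.15, 0.35, 6.73] roll -0.003 or 3.138 | now [ 0.6712 -0.0514  0.09  ] 7.31 F [-0.6 -0.7 -0.3] open 0.0543 j7 23.7
```

>>> step_arm --jaw '[0.3,0.3,0.3,0.3,0.3,0.3,0.7,1,1,1,1,1]' --pt "0.15 0.3 0" --pt "0.15 0.3 3" --pt "0.15 0.3 5" --pt "0.15 0.3 6.4" --pt "0.15 0.3 6.7" --pt "0.15 0.3 6.7" --pt "0.15 0.3 6.7" --pt "0.15 0.3 6.7" --pt "0.15 0.3 6.7" --pt "0.15 0.3 6.7" --pt "0.15 0.3 6.7" --pt "0.15 0.3 6.7" --roll '[0,0,0,0,0,0,0,0,0,0,0,0]'

```text
clock: 31.3
eef_pos: [0.6744, -0.0477, 0.0237]
tool_rot: [[-0.129, 0.992, 0.0], [0.992, 0.129, 0.0], [-0.0, 0.0, -1.0]]
contact_force: [0.7, 0.3, 0.8]
opening: 0.0238
gripper_force: 30.0
```

>>> step_arm --jaw '[1,1,1,1,1,1,1,1,1,1,1,1]' --pt "0 0 -1" --pt "0 0 -2.5" --pt "0 0 -5" --pt "0 0 -8" --pt "0 0 -11" --pt "0 0 -11.5" --pt "3 0 -11.5" --pt "6 0 -11.5" --pt "9 -1 -11.5" --pt "12 -3 -11.5" --pt "15 -5 -11.5" --pt "18 -7 -11.5" --roll '[0,0,0,0,0,0,0,0,-0.05,-0.1,-0.15,-0.197]'

```text
clock: 32.5
eef_pos: [0.5799, 0.1225, 0.1375]
tool_rot: [[-0.322, 0.947, -0.001], [0.947, 0.322, -0.0], [0.0, -0.001, -1.0]]
contact_force: [0.5, -0.1, -4.2]
opening: 0.0237
gripper_force: 30.0
```

>>> step_arm --jaw '[1,1,1,1,1,1,1,1,1,1,1,1]' --pt "4 0 0" --pt "8 1 0" --pt "12 2 0" --pt "16 2.3 0" --pt "20 2.3 0" --pt "24 2.3 0" --pt "26 2.3 0" --pt "26 2.3 1" --pt "26 2.3 2.5" --pt "26 2.3 2.5" --pt "26 2.3 2.5" --pt "26 2.3 2.5" --roll '[0,0,0,0,0,0,0,0,0,0,0,0]'

```text
clock: 33.7
eef_pos: [0.5211, 0.3742, 0.1136]
tool_rot: [[-0.318, 0.948, 0.001], [0.948, 0.318, -0.0], [-0.0, 0.0, -1.0]]
contact_force: [0.0, 0.3, -3.1]
opening: 0.0241
gripper_force: 30.0
```

>>> step_arm --jaw '[1,1,1,1]' --pt "0 0 0" --pt "0 0 0" --pt "0 0 0" --pt "0 0 0" --roll '[0,0,0,0]'

```text
clock: 34.1
eef_pos: [0.5202, 0.3755, 0.1136]
tool_rot: [[-0.32, 0.947, 0.0], [0.947, 0.32, 0.0], [0.0, 0.0, -1.0]]
contact_force: [-0.0, 0.2, -3.5]
opening: 0.0237
gripper_force: 30.0
```

```bash
python3 look.py 0.137 pics/hov2.png
```

```text
t 34.15 xyz cm [0.14, -0.03, 5.82] roll -0.002 or 3.139 | now [0.5202 0.3754 0.1135] 18.68 F [-0.6  0.3 -3.7] open 0.0239 j7 -8.9
pred wrench [0.5495001  0.28885111] -71.32165506853575
0.05 213 0.06 235 0.09 34 0.1 0 0.11 0 0.12 38 0.13 651 0.14 52
```

View pics/hov2.png

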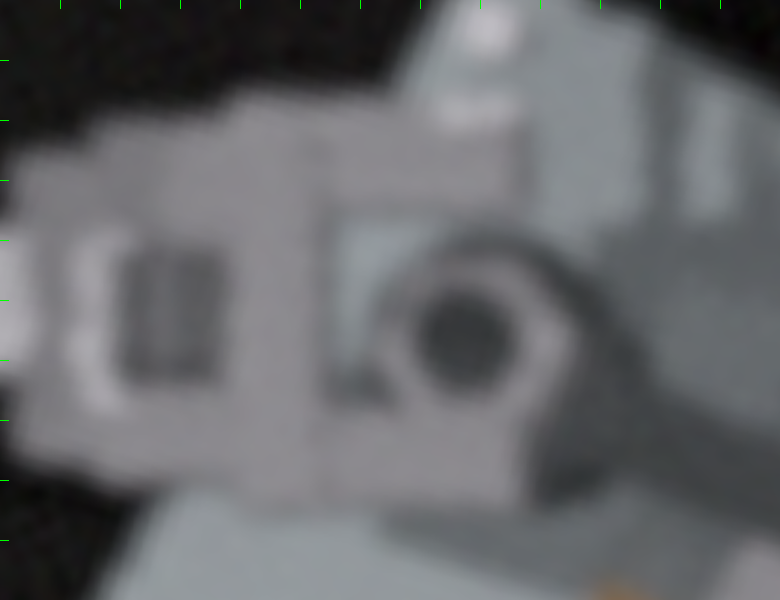

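```bash
cat > prof.py <<'E'
from h import *
I=cv2.imread("pics/hov2.png").astype(float); g=I.mean(2)
p=g[:,330:350].mean(1); print([(r,int(p[r])) for r in range(180,230,5)],[(r,int(p[r])) for r in range(370,440,5)])
o=np.array([.5495,.28885]);a=np.radians(-71.32);C=np.array(cams.camera_params("top")["T"])[:3,3]
def wf(px,py,z,h=.137):
    x,y=px/6000-.07,.05-py/6000;c,s=np.cos(a),np.sin(a)
    P=np.array([o[0]+c*x-s*y,o[1]+s*x+c*y,h]);P=C+(P-C)*(z-C[2])/(h-C[2]);d=P[:2]-o
    return P[:2],np.array([c*d[0]+s*d[1],-s*d[0]+c*d[1]])*1000
m=(g<90).astype(np.uint8); m[:,:390]=0; m[:,530:]=0; m[:270]=0; m[410:]=0
n,l,st,ce=cv2.connectedComponentsWithStats(m); k=1+np.argmax(st[1:,4]); print("stud",ce[k],wf(*ce[k],.091))
# worm dark patch
w=(g<115).astype(np.uint8); w[:, :90]=0; w[:,250:]=0; w[:220]=0; w[410:]=0
n,l,st,ce=cv2.connectedComponentsWithStats(w); k=1+np.argmax(st[1:,4]); print("worm",st[k],wf(*ce[k],.141))
E
python3 prof.py
```

```text
[(180, 138), (185, 137), (190, 136), (195, 133), (200, 130), (205, 127), (210, 124), (215, 124), (220, 125), (225, 126)] [(370, 108), (375, 104), (380, 101), (385, 99), (390, 100), (395, 102), (400, 106), (405, 111), (410, 117), (415, 122), (420, 127), (425, 131), (430, 132), (435, 134)]
stud [464.38593974 338.3418547 ] (array([0.54928522, 0.29033687]), array([-1.47733616,  0.27275419]))
worm [  118   237   112   152 14822] (array([0.53362129, 0.32599243]), array([-40.27151727,  -3.14619175]))
```

>>> step_arm --jaw '[1,1,1,1,1,1,1,1]' --pt "0.5 0.16 0" --pt "0.5 0.16 1" --pt "0.5 0.16 2" --pt "0.5 0.16 3" --pt "0.5 0.16 3.4" --pt "0.5 0.16 3.4" --pt "0.5 0.16 3.4" --pt "0.5 0.16 3.4" --roll '[0,0,0,0,0,0,0,0]'

```text
clock: 34.95
eef_pos: [0.5205, 0.3807, 0.0798]
tool_rot: [[-0.32, 0.947, 0.001], [0.947, 0.32, 0.0], [0.0, 0.001, -1.0]]
contact_force: [-0.6, 0.2, -4.1]
opening: 0.0235
gripper_force: 30.0
```

>>> step_arm --jaw '[1,1,1,1,1,1,1]' --pt "0 0 0.2" --pt "0 0 0.4" --pt "0 0 0.6" --pt "0 0 0.8" --pt "0 0 0.8" --pt "0 0 0.8" --pt "0 0 0.8" --roll '[0,0,0,0,0,0,0]'

```text
clock: 35.65
eef_pos: [0.5202, 0.3806, 0.0715]
tool_rot: [[-0.32, 0.947, 0.0], [0.947, 0.32, 0.0], [0.0, 0.0, -1.0]]
contact_force: [0.2, -0.7, -3.7]
opening: 0.0234
gripper_force: 30.0
```

>>> step_arm --jaw '[1,1,1,1,1]' --pt "0 0 0.2" --pt "0 0 0.4" --pt "0 0 0.4" --pt "0 0 0.4" --pt "0 0 0.4" --roll '[0,0,0,0,0]'

```text
clock: 36.15
eef_pos: [0.5201, 0.3806, 0.0674]
tool_rot: [[-0.32, 0.947, 0.0], [0.947, 0.32, 0.0], [0.0, 0.0, -1.0]]
contact_force: [-0.4, 0.2, -3.5]
opening: 0.0238
gripper_force: 30.0
```

>>> step_arm --jaw '[1,1,1,1,1,1,1]' --pt "0 0 0.2" --pt "0 0 0.4" --pt "0 0 0.6" --pt "0 0 0.8" --pt "0 0 0.9" --pt "0 0 0.9" --pt "0 0 0.9" --roll '[0,0,0,0,0,0,0]'

```text
clock: 36.85
eef_pos: [0.5202, 0.3806, 0.0584]
tool_rot: [[-0.32, 0.947, 0.0], [0.947, 0.32, 0.0], [-0.0, 0.0, -1.0]]
contact_force: [-0.5, 0.2, -3.5]
opening: 0.0237
gripper_force: 30.0
```

>>> step_arm --jaw '[1,1,1,1,1]' --pt "0 0.1 0" --pt "0 0.2 0" --pt "0 0.3 0" --pt "0 0.3 0" --pt "0 0.3 0" --roll '[0,0,0,0,0]'

```text
clock: 37.35
eef_pos: [0.5221, 0.3811, 0.0581]
tool_rot: [[-0.32, 0.947, -0.002], [0.947, 0.32, -0.001], [-0.0, -0.002, -1.0]]
contact_force: [-4.4, -0.9, -3.2]
opening: 0.0235
gripper_force: 30.1
```

>>> step_arm --jaw '[1,1,1,1,1,1,1,1]' --pt "0 -0.1 0" --pt "0 -0.2 0" --pt "0 -0.3 0" --pt "0 -0.4 0" --pt "0 -0.5 0" --pt "0 -0.6 0" --pt "0 -0.6 0" --pt "0 -0.6 0" --roll '[0,0,0,0,0,0,0,0]'

```text
clock: 38.15
eef_pos: [0.5181, 0.38, 0.0588]
tool_rot: [[-0.321, 0.947, 0.002], [0.947, 0.321, 0.001], [0.0, 0.002, -1.0]]
contact_force: [2.4, 0.5, -4.1]
opening: 0.0241
gripper_force: 30.0
```

>>> step_arm --jaw '[1,1,1,1,1,1,1,1,1,1,1,1]' --pt "0 0.3 0" --pt "0 0.3 -2" --pt "0 0.3 -4" --pt "0 0.3 -7" --pt "0 0.3 -8" --pt "-5 0.3 -8" --pt "-10 0.3 -8" --pt "-15 0.3 -8" --pt "-20 0.3 -8" --pt "-25 0.3 -8" --pt "-30 0.3 -8" --pt "-35 0.3 -8" --roll '[0,0,0,0,0,0,0,0,0,0,0,0]'

```text
clock: 39.35
eef_pos: [0.6319, 0.0473, 0.1376]
tool_rot: [[-0.32, 0.947, -0.001], [0.947, 0.32, 0.0], [0.001, -0.001, -1.0]]
contact_force: [0.3, -0.0, -3.2]
opening: 0.0236
gripper_force: 30.0
```

>>> step_arm --jaw '[1,1,1,1,1,1,1,1,1]' --pt "-3 0 0" --pt "-6 0 0" --pt "-9.5 0 0" --pt "-9.5 0 0" --pt "-9.5 0 0" --pt "-9.5 0 0" --pt "-9.5 0 0" --pt "-9.5 0 0" --pt "-9.5 0 0" --roll '[0.05,0.1,0.15,0.197,0.197,0.197,0.197,0.197,0.197]'

```text
clock: 40.25
eef_pos: [0.6625, -0.0402, 0.1384]
tool_rot: [[-0.13, 0.992, 0.0], [0.992, 0.13, 0.0], [0.0, 0.0, -1.0]]
contact_force: [-0.5, -0.7, -3.6]
opening: 0.0239
gripper_force: 30.0
```

```bash
python3 -c "
from h import *
go(0.6744,-0.0477,0.0245,7.5)"
```

```text
t 40.25 xyz cm [-0.91, 1.08, 11.39] roll -0.001 or 3.141 | now [ 0.6625 -0.0402  0.1384] 7.46 F [-0.5 -0.7 -3.6] open 0.0239 j7 21.9
```

>>> step_arm --jaw '[1,1,1,1,1,1,1,1,1,1,1]' --pt "-0.9 1.08 0" --pt "-0.9 1.08 3" --pt "-0.9 1.08 6" --pt "-0.9 1.08 8.5" --pt "-0.9 1.08 8.5" --pt "-0.9 1.08 8.5" --pt "-0.9 1.08 9.5" --pt "-0.9 1.08 10.5" --pt "-0.9 1.08 11.1" --pt "-0.9 1.08 11.2" --pt "-0.9 1.08 11.2" --roll '[0,0,0,0,0,0,0,0,0,0,0]'

```text
clock: 41.35
eef_pos: [0.6744, -0.0485, 0.0262]
tool_rot: [[-0.128, 0.992, -0.0], [0.992, 0.128, -0.0], [0.0, -0.0, -1.0]]
contact_force: [-0.8, -0.3, -3.1]
opening: 0.0233
gripper_force: 30.0
```

>>> step_arm --jaw '[1,1,1]' --pt "0 0 0.1" --pt "0 0 0.15" --pt "0 0 0.15" --roll '[0,0,0]'

```text
clock: 41.65
eef_pos: [0.6746, -0.0485, 0.0251]
tool_rot: [[-0.129, 0.992, 0.0], [0.992, 0.129, 0.0], [0.0, 0.0, -1.0]]
contact_force: [0.8, 0.1, -3.8]
opening: 0.0238
gripper_force: 30.0
```

>>> step_arm --jaw '[1,1,0.7,0.3,0.3,0.3,0.3,0.3,0.5,1,1,1]' --pt "0 0 0.1" --pt "0 0 0.1" --pt "0 0 0.1" --pt "0 0 0.1" --pt "0 0 0.1" --pt "0 0 0.1" --pt "0 0 -2" --pt "0 0 -5" --pt "0 0 -7" --pt "0 0 -7" --pt "-2.7 -0.37 -7" --pt "-5.5 -0.37 -7" --roll '[0,0,0,0,0,0,0,0,0,0,0,0]'

```text
clock: 42.85
eef_pos: [0.6773, -0.1024, 0.0941]
tool_rot: [[-0.131, 0.991, -0.001], [0.991, 0.131, 0.001], [0.001, -0.001, -1.0]]
contact_force: [0.4, -0.4, -0.3]
opening: 0.0341
gripper_force: 0.0
```

>>> step_arm --jaw '[1,1,1,1,1,1,1]' --pt "0 0 0" --pt "0 0 0" --pt "0 0 2" --pt "0 0 3.4" --pt "0 0 3.8" --pt "0 0 3.8" --pt "0 0 3.8" --roll '[0,0,0,0,0,0,0]'

```text
clock: 43.55
eef_pos: [0.6782, -0.1032, 0.0572]
tool_rot: [[-0.129, 0.992, 0.0], [0.992, 0.129, -0.0], [-0.0, 0.0, -1.0]]
contact_force: [-0.1, -0.3, -0.1]
opening: 0.001
gripper_force: 0.0
```

```bash
python3 -c "
from h import *
go(0.678,-0.1035,0.0503,7.5)"
```

```text
t 43.55 xyz cm [-0.03, -0.02, 0.69] roll -0.001 or 3.14 | now [ 0.6782 -0.1032  0.0572] 7.42 F [-0.1 -0.3 -0.1] open 0.001 j7 29.1
```

>>> step_arm --jaw '[1,1,1,1,1,1,1,1,1,1,1]' --pt "0 0 0.5" --pt "0 0 0.7" --pt "0 0 0.7" --pt "0.3 0 0.7" --pt "0.6 0 0.7" --pt "0.9 0 0.7" --pt "1.2 0 0.7" --pt "1.5 0 0.7" --pt "1.7 0 0.7" --pt "1.7 0 0.7" --pt "1.7 0 0.7" --roll '[0,0,0,0,0,0,0,0,0,0,0]'

```text
clock: 44.65
eef_pos: [0.6764, -0.0879, 0.0513]
tool_rot: [[-0.128, 0.992, 0.002], [0.992, 0.128, -0.001], [-0.002, 0.002, -1.0]]
contact_force: [0.3, -1.8, 6.1]
opening: 0.0005
gripper_force: 3.3
```

>>> step_arm --jaw '[1,1,1,1,1,1,1,1,1,1,1,1]' --pt "0 0 -0.6" --pt "-1.3 0 -0.6" --pt "-1.3 0 -0.6" --pt "-1.3 0 0" --pt "-1.3 0 0" --pt "-1.3 0 0" --pt "-1 0 0" --pt "-0.7 0 0" --pt "-0.4 0 0" --pt "-0.4 0 0" --pt "-0.4 0 0" --pt "-0.4 0 0" --roll '[0,0,0,0,0,0,0,0,0,0,0,0]'

```text
clock: 45.85
eef_pos: [0.6767, -0.0924, 0.0512]
tool_rot: [[-0.128, 0.992, 0.002], [0.992, 0.128, -0.002], [-0.002, 0.001, -1.0]]
contact_force: [-2.0, -3.1, 9.8]
opening: 0.0003
gripper_force: 5.0
```

>>> step_arm --jaw '[0.8,0.3,0.3,0.3,0.3,0.3,0.3]' --pt "0 0 -2" --pt "0 0 -4" --pt "2 0.3 -4" --pt "4.2 0.3 -4" --pt "4.2 0.3 -4" --pt "4.2 0.3 -4" --pt "4.2 0.3 -4" --roll '[0,0,0,0,0,0,0]'

```text
clock: 46.55
eef_pos: [0.6736, -0.0501, 0.0895]
tool_rot: [[-0.127, 0.992, -0.0], [0.992, 0.127, -0.001], [-0.001, -0.001, -1.0]]
contact_force: [-0.2, -0.7, -0.3]
opening: 0.054
gripper_force: 0.0
```

```bash
python3 -c "
from h import *
go(0.6745,-0.0485,0.0240,7.5)"
```

```text
t 46.55 xyz cm [0.15, 0.12, 6.55] roll -0.003 or 3.138 | now [ 0.6736 -0.0501  0.0895] 7.31 F [-0.2 -0.7 -0.3] open 0.054 j7 23.8
```

>>> step_arm --jaw '[0.3,0.3,0.3,0.3,0.3,0.3,0.7,1,1,1,1,1]' --pt "0.15 0.1 0" --pt "0.15 0.1 3" --pt "0.15 0.1 5" --pt "0.15 0.1 6.3" --pt "0.15 0.1 6.55" --pt "0.15 0.1 6.55" --pt "0.15 0.1 6.55" --pt "0.15 0.1 6.55" --pt "0.15 0.1 6.55" --pt "0.15 0.1 6.55" --pt "0.15 0.1 6.55" --pt "0.15 0.1 6.55" --roll '[0,0,0,0,0,0,0,0,0,0,0,0]'

```text
clock: 47.75
eef_pos: [0.6747, -0.0469, 0.0246]
tool_rot: [[-0.129, 0.992, 0.0], [0.992, 0.129, 0.0], [0.0, 0.0, -1.0]]
contact_force: [-0.7, 0.6, 2.3]
opening: 0.0236
gripper_force: 30.0
```

>>> step_arm --jaw '[1,1,1,1,1,1,1,1,1,1,1,1]' --pt "0 0 -1" --pt "0 0 -2.5" --pt "0 0 -5" --pt "0 0 -8" --pt "0 0 -11" --pt "0 0 -11.5" --pt "3 0 -11.5" --pt "6 0 -11.5" --pt "9 -1 -11.5" --pt "12 -3 -11.5" --pt "15 -5 -11.5" --pt "18 -7 -11.5" --roll '[0,0,0,0,0,0,0,0,-0.05,-0.1,-0.15,-0.197]'

```text
clock: 48.95
eef_pos: [0.5802, 0.1234, 0.1385]
tool_rot: [[-0.322, 0.947, -0.001], [0.947, 0.322, -0.0], [0.0, -0.001, -1.0]]
contact_force: [0.4, 0.2, -3.6]
opening: 0.0235
gripper_force: 30.0
```

>>> step_arm --jaw '[1,1,1,1,1,1,1,1,1,1,1,1]' --pt "4 0 0" --pt "8 1 0" --pt "12 2 0" --pt "16 2.3 0" --pt "20 2.3 0" --pt "24 2.3 0" --pt "26.5 2.3 0" --pt "26.5 2.3 1" --pt "26.5 2.3 2.5" --pt "26.5 2.3 2.5" --pt "26.5 2.3 2.5" --pt "26.5 2.3 2.5" --roll '[0,0,0,0,0,0,0,0,0,0,0,0]'

```text
clock: 50.15
eef_pos: [0.5198, 0.3798, 0.1146]
tool_rot: [[-0.318, 0.948, 0.001], [0.948, 0.318, -0.0], [-0.0, 0.0, -1.0]]
contact_force: [0.1, -0.3, -4.1]
opening: 0.0239
gripper_force: 30.0
```

>>> step_arm --jaw '[1,1,1,1]' --pt "0 0 0" --pt "0 0 0" --pt "0 0 0" --pt "0 0 0" --roll '[0,0,0,0]'

```text
clock: 50.55
eef_pos: [0.519, 0.381, 0.1146]
tool_rot: [[-0.32, 0.947, 0.0], [0.947, 0.32, 0.0], [0.0, 0.0, -1.0]]
contact_force: [-0.5, 0.5, -4.0]
opening: 0.0238
gripper_force: 30.0
```

```bash
python3 -c "
from h import *
go(0.5193,0.3803,0.0584,18.67)"
```

```text
t 50.55 xyz cm [-0.08, 0.0, 5.62] roll 0.0 or -3.141 | now [0.519  0.381  0.1146] 18.68 F [-0.5  0.5 -4. ] open 0.0238 j7 -9.2
```

>>> step_arm --jaw '[1,1,1,1,1,1,1]' --pt "0.05 0 1" --pt "0.05 0 2" --pt "0.05 0 3" --pt "0.05 0 3.5" --pt "0.05 0 4.2" --pt "0.05 0 4.2" --pt "0.05 0 4.2" --roll '[0,0,0,0,0,0,0]'

```text
clock: 51.25
eef_pos: [0.5189, 0.3814, 0.0723]
tool_rot: [[-0.32, 0.947, 0.0], [0.947, 0.32, -0.0], [-0.0, 0.0, -1.0]]
contact_force: [0.3, 0.3, -3.9]
opening: 0.0234
gripper_force: 30.0
```

>>> step_arm --jaw '[1,1,1,1,1]' --pt "0 0 0.2" --pt "0 0 0.5" --pt "0 0 0.5" --pt "0 0 0.5" --pt "0 0 0.5" --roll '[0,0,0,0,0]'

```text
clock: 51.75
eef_pos: [0.5188, 0.3814, 0.0675]
tool_rot: [[-0.32, 0.947, 0.0], [0.947, 0.32, 0.0], [0.0, 0.0, -1.0]]
contact_force: [-0.1, -0.8, -4.4]
opening: 0.0238
gripper_force: 30.0
```

>>> step_arm --jaw '[1,1,1,1,1,1]' --pt "0 0 0.3" --pt "0 0 0.6" --pt "0 0 0.9" --pt "0 0 0.9" --pt "0 0 0.9" --pt "0 0 0.9" --roll '[0,0,0,0,0,0]'

```text
clock: 52.35
eef_pos: [0.5188, 0.3814, 0.0584]
tool_rot: [[-0.32, 0.947, -0.0], [0.947, 0.32, -0.0], [-0.0, -0.0, -1.0]]
contact_force: [-0.4, 0.1, -3.3]
opening: 0.0237
gripper_force: 30.0
```

Smooth. Measure the play.

>>> step_arm --jaw '[1,1,1,1,1]' --pt "0 0.1 0" --pt "0 0.2 0" --pt "0 0.2 0" --pt "0 0.2 0" --pt "0 0.2 0" --roll '[0,0,0,0,0]'

```text
clock: 52.85
eef_pos: [0.5201, 0.3817, 0.0582]
tool_rot: [[-0.32, 0.947, -0.001], [0.947, 0.32, -0.001], [-0.0, -0.001, -1.0]]
contact_force: [-2.8, -1.4, -1.7]
opening: 0.0236
gripper_force: 30.1
```

>>> step_arm --jaw '[1,1,1,1,1,1,1]' --pt "0 -0.1 0" --pt "0 -0.2 0" --pt "0 -0.3 0" --pt "0 -0.4 0" --pt "0 -0.4 0" --pt "0 -0.4 0" --pt "0 -0.4 0" --roll '[0,0,0,0,0,0,0]'

```text
clock: 53.55
eef_pos: [0.5178, 0.3811, 0.0588]
tool_rot: [[-0.321, 0.947, 0.002], [0.947, 0.321, 0.001], [0.0, 0.002, -1.0]]
contact_force: [3.2, 0.4, -4.3]
opening: 0.024
gripper_force: 30.0
```

>>> step_arm --jaw '[1,1,1,1,1,1,1,1,1,1,1,1]' --pt "0 0.2 0" --pt "-0.01 -0.28 0" --pt "-0.05 -0.76 0" --pt "-0.11 -1.23 0" --pt "-0.19 -1.71 0" --pt "-0.3 -2.17 0" --pt "-0.43 -2.64 0" --pt "-0.58 -3.09 0" --pt "-0.76 -3.54 0" --pt "-0.96 -3.98 0" --pt "-1.18 -4.4 0" --pt "-1.42 -4.82 0" --roll '[0,-0.05,-0.1,-0.15,-0.2,-0.25,-0.3,-0.35,-0.4,-0.45,-0.5,-0.55]'

```text
clock: 54.75
eef_pos: [0.4765, 0.3521, 0.0586]
tool_rot: [[-0.769, 0.64, 0.001], [0.64, 0.769, 0.001], [-0.0, 0.002, -1.0]]
contact_force: [3.0, 1.9, -5.0]
opening: 0.0239
gripper_force: 30.0
```

>>> step_arm --jaw '[1,1]' --pt "0 0 0" --pt "0 0 0" --roll '[0,0]'

```text
clock: 54.95
eef_pos: [0.4764, 0.352, 0.0586]
tool_rot: [[-0.767, 0.641, 0.001], [0.641, 0.767, 0.0], [-0.0, 0.001, -1.0]]
contact_force: [3.8, 0.8, -4.8]
opening: 0.0235
gripper_force: 30.0
```

```bash
python3 look.py 0.083 pics/turn1.png
python3 - <<'E'
from h import *
s=status.get_state(); print(s["ft_torque"])
E
```

```text
t 55.0 xyz cm [-1.72, 4.66, 0.33] roll 0.546 or -2.595 | now [0.4764 0.352  0.0585] 50.11 F [ 3.5  1.7 -4.7] open 0.0235 j7 17.7
pred wrench [0.54650396 0.29337521] -39.88910551112304
0.05 164 0.06 924 0.09 29 0.1 0 0.11 0 0.12 0 0.13 0 0.14 0 [ 0.26335367 -0.64733513  0.08659886]
```

View pics/turn1.png

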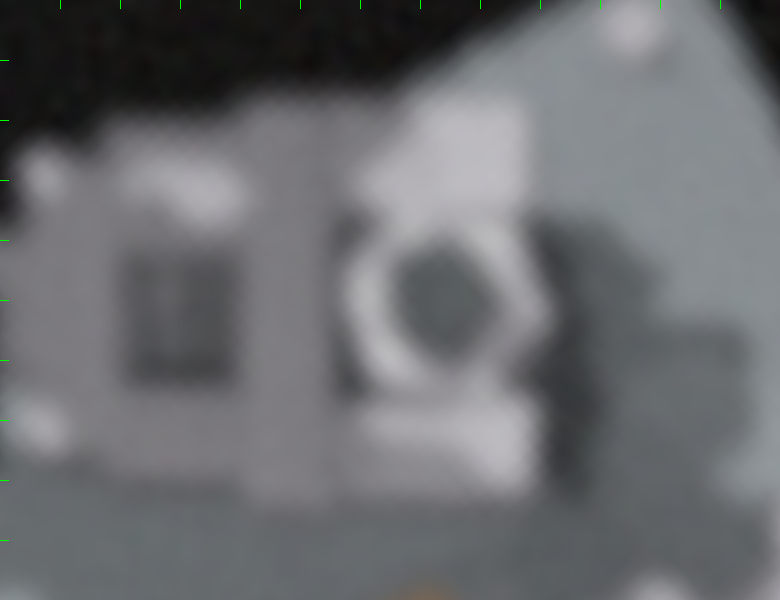

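>>> step_arm --jaw '[1,1,1,1,1,1,1,1,1,1,1,1]' --pt "-0.01 -0.48 0" --pt "-0.05 -0.96 0" --pt "-0.11 -1.43 0" --pt "-0.19 -1.91 0" --pt "-0.3 -2.37 0" --pt "-0.43 -2.84 0" --pt "-0.58 -3.29 0" --pt "-0.76 -3.74 0" --pt "-0.96 -4.18 0" --pt "-1.18 -4.6 0" --pt "-1.42 -5.02 0" --pt "-1.62 -5.34 0" --roll '[-0.05,-0.1,-0.15,-0.2,-0.25,-0.3,-0.35,-0.4,-0.45,-0.5,-0.55,-0.59]'

```text
clock: 56.2
eef_pos: [0.4545, 0.3015, 0.0587]
tool_rot: [[-0.995, 0.104, 0.001], [0.104, 0.995, 0.002], [-0.001, 0.002, -1.0]]
contact_force: [2.3, 3.1, -5.3]
opening: 0.024
gripper_force: 30.0
```

>>> step_arm --jaw '[1,1,1]' --pt "0 0 0" --pt "0 0 0" --pt "0 0 0" --roll '[0,0,0]'

```text
clock: 56.5
eef_pos: [0.4545, 0.3012, 0.0586]
tool_rot: [[-0.994, 0.105, 0.001], [0.105, 0.994, 0.001], [-0.001, 0.001, -1.0]]
contact_force: [2.8, 3.8, -5.2]
opening: 0.0236
gripper_force: 30.0
```

```bash
python3 look.py 0.083 pics/turn2.png
python3 - <<'E'
from h import *
im=np.load("top2.npz")["im"]
R=rectify("top",im,(.549,.2903),-11.2,.083,(-.13,.07),(-.09,.06),.00025); cv2.imwrite("pics/turn2.png",cv2.resize(R,(800,600)))
E
```

```text
t 56.55 xyz cm [-5.68, 8.19, 0.34] roll 1.138 or -2.004 | now [0.4544 0.3012 0.0586] 83.98 F [ 3.8  3.6 -5. ] open 0.0236 j7 48.2
pred wrench [0.54532723 0.29158   ] -6.019824760027444
0.05 197 0.06 847 0.09 37 0.1 0 0.11 0 0.12 0 0.13 0 0.14 0
```

View pics/turn2.png

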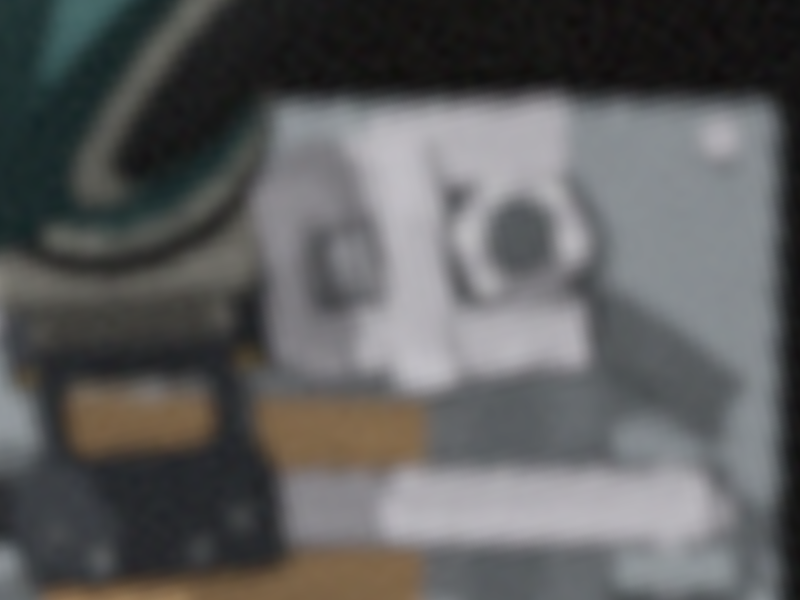

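>>> step_arm --jaw '[1,1,1,1,1,1,1,1,1,1,1,1]' --pt "0 0.2 0" --pt "0 0.4 0" --pt "0 0.4 0" --pt "0 0.4 -1" --pt "0 0.4 -2" --pt "0 0.4 -3.5" --pt "0 0.4 -6" --pt "0 0.4 -8" --pt "0 0.4 -8" --pt "-2 -3 -8" --pt "-4 -6 -8" --pt "-6 -9 -8" --roll '[0.02,0.04,0.04,0.04,0.04,0.04,0.04,0.04,0.04,0.12,0.24,0.36]'

```text
clock: 57.75
eef_pos: [0.5028, 0.2026, 0.1372]
tool_rot: [[-0.892, 0.453, -0.004], [0.453, 0.892, -0.002], [0.003, -0.003, -1.0]]
contact_force: [-0.2, -1.2, -3.0]
opening: 0.0236
gripper_force: 29.9
```

```bash
python3 -c "
from h import *
go(0.6747,-0.0469,0.138,7.5)"
```

```text
t 57.75 xyz cm [-26.62, -14.46, -0.11] roll 0.97 or -2.172 | now [0.5028 0.2026 0.1372] 63.08 F [-0.2 -1.2 -3. ] open 0.0236 j7 41.7
```

>>> step_arm --jaw '[1,1,1,1,1,1,1,1,1,1,1,1]' --pt "-3 -1.5 0" --pt "-6 -3 0" --pt "-9 -4.8 0" --pt "-12 -6.5 0" --pt "-15 -8.1 0" --pt "-18 -9.8 0" --pt "-21 -11.4 0" --pt "-24 -13 0" --pt "-26 -14.2 0" --pt "-26.6 -14.4 0" --pt "-26.6 -14.4 0" --pt "-26.6 -14.4 0" --roll '[0.1,0.2,0.3,0.4,0.5,0.6,0.7,0.8,0.9,0.97,0.97,0.97]'

```text
clock: 58.95
eef_pos: [0.6759, -0.0425, 0.1369]
tool_rot: [[-0.137, 0.991, -0.004], [0.991, 0.137, 0.001], [0.001, -0.003, -1.0]]
contact_force: [0.6, 1.1, -3.6]
opening: 0.0237
gripper_force: 30.0
```

>>> step_arm --jaw '[1,1,1,1]' --pt "0 0 0" --pt "0 0 0" --pt "0 0 0" --pt "0 0 0" --roll '[0,0,0,0]'

```text
clock: 59.35
eef_pos: [0.6774, -0.0429, 0.1386]
tool_rot: [[-0.136, 0.991, 0.0], [0.991, 0.136, 0.0], [0.0, 0.0, -1.0]]
contact_force: [-0.3, 1.1, -2.3]
opening: 0.0239
gripper_force: 30.0
```

```bash
cat > look3.py <<'E'
from h import *
im,d,W=cap("top"); go(0.6747,-0.0469,0.0246,7.5)
R=rectify("top",im,(0.6866,-0.1396),-82.5,.152,(-.08,.03),(-.05,.05),.00025)
g=R.astype(float).mean(2); cv2.imwrite("pics/back.png",cv2.resize(R,(660,600)))
E
python3 look3.py
```

```text
t 59.4 xyz cm [-0.35, -0.33, 11.39] roll 0.005 or -3.136 | now [ 0.6774 -0.043   0.1385] 7.81 F [ 0.1 -0.1 -3.7] open 0.0235 j7 21.6
```

View pics/back.png

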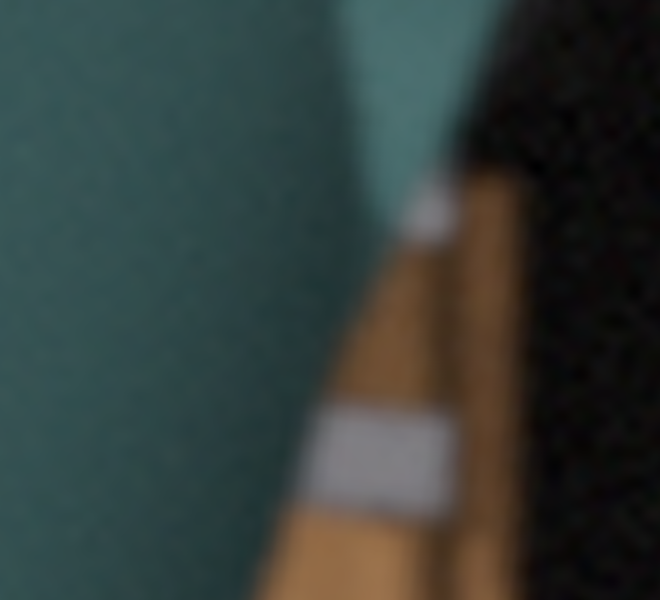

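Run:
```python
from h import *
im,d,W=cap("top"); s=status.get_state(); print(s["eef_pos"],s["ft_torque"])
ims,ds,Ws=cap("scene"); cv2.imwrite("pics/sc1.png",cv2.resize(ims[180:380,120:380],(780,600),interpolation=cv2.INTER_CUBIC))
for WW,I in ((W,im),(Ws,ims)):
    hsv=cv2.cvtColor(I,cv2.COLOR_BGR2HSV)
    k=(abs(WW[...,0]-.68)<.06)&(WW[...,1]<-.06)&(WW[...,1]>-.19)&(WW[...,2]>.06)&(WW[...,2]<.2)&(hsv[...,1]<50)
    q=WW[k]; print(len(q))
    for y0 in np.arange(-.19,-.06,.01):
        t=q[(q[:,1]>y0)&(q[:,1]<y0+.01)]
        if len(t)>2: print(round(y0,2),len(t),np.round(np.percentile(t[:,2],[5,50,95]),3),np.round([t[:,0].min(),t[:,0].max()],3))
```

```text
[ 0.677444   -0.04310636  0.13854305] [ 0.06580158  0.02546507 -0.06981766]
75
-0.15 14 [0.103 0.107 0.111] [0.658 0.674]
-0.14 37 [0.105 0.11  0.116] [0.657 0.717]
-0.13 23 [0.112 0.117 0.121] [0.655 0.671]
324
-0.14 33 [0.098 0.109 0.112] [0.672 0.724]
-0.13 42 [0.103 0.114 0.119] [0.706 0.724]
-0.12 47 [0.109 0.12  0.124] [0.695 0.723]
-0.11 57 [0.114 0.126 0.129] [0.696 0.722]
-0.1 50 [0.119 0.129 0.134] [0.698 0.719]
-0.09 37 [0.126 0.134 0.139] [0.7   0.717]
-0.08 34 [0.131 0.137 0.142] [0.702 0.712]
-0.07 22 [0.134 0.139 0.145] [0.697 0.706]
```

View pics/sc1.png

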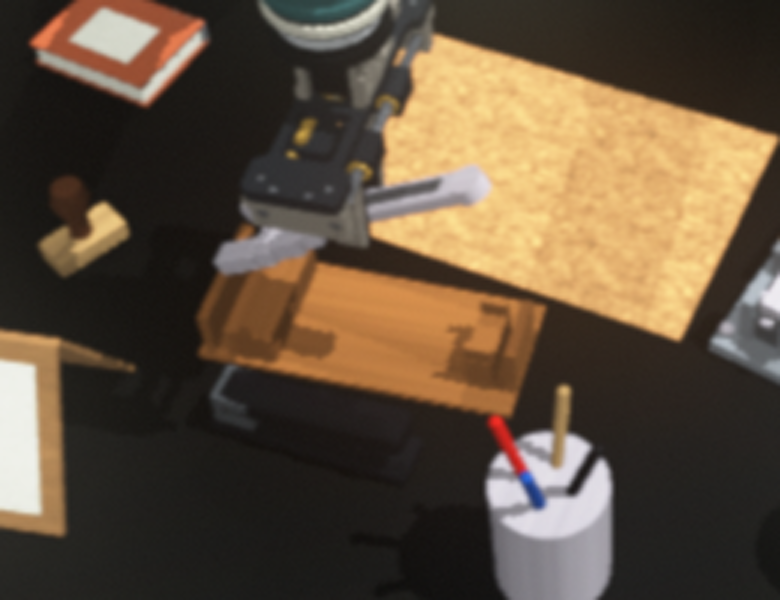

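>>> step_arm --jaw '[1,1,1,1,1,1,1,1,1]' --pt "-0.35 -0.33 0" --pt "-0.35 -0.33 0" --pt "-0.35 -0.33 2" --pt "-0.35 -0.33 4" --pt "-0.35 -0.33 6" --pt "-0.35 -0.33 7" --pt "-0.35 -0.33 8" --pt "-0.35 -0.33 8" --pt "-0.35 -0.33 8" --roll '[0.005,0.005,0.005,0.005,0.005,0.005,0.005,0.005,0.005]'

```text
clock: 60.4
eef_pos: [0.675, -0.0478, 0.0588]
tool_rot: [[-0.13, 0.991, 0.001], [0.991, 0.13, -0.001], [-0.001, 0.001, -1.0]]
contact_force: [0.6, -0.5, -2.6]
opening: 0.0236
gripper_force: 30.0
```

>>> step_arm --jaw '[1,1,1,1,1,1]' --pt "0 0 0.2" --pt "0 0 0.4" --pt "0 0 0.6" --pt "0 0 0.8" --pt "0 0 1" --pt "0 0 1" --roll '[0,0,0,0,0,0]'

```text
clock: 61.0
eef_pos: [0.6748, -0.047, 0.0482]
tool_rot: [[-0.131, 0.991, 0.0], [0.991, 0.131, 0.0], [-0.0, 0.0, -1.0]]
contact_force: [0.1, 0.5, 1.0]
opening: 0.0238
gripper_force: 30.0
```

```bash
python3 -c "
from h import *
go(0.6747,-0.0469,0.0246,7.5)"
```

```text
t 61.0 xyz cm [0.01, -0.01, 2.36] roll 0.0 or -3.141 | now [ 0.6748 -0.047   0.0482] 7.52 F [0.1 0.5 1. ] open 0.0238 j7 23.9
```

>>> step_arm --jaw '[1,1,1,1,1,1,1,1]' --pt "0 0 0.2" --pt "0 0 0.4" --pt "0 0 0.6" --pt "0 0 0.8" --pt "0 0 1" --pt "0 0 1.2" --pt "0 0 1.2" --pt "0 0 1.2" --roll '[0,0,0,0,0,0,0,0]'

```text
clock: 61.8
eef_pos: [0.6746, -0.0472, 0.0362]
tool_rot: [[-0.131, 0.991, -0.0], [0.991, 0.131, -0.0], [0.0, -0.0, -1.0]]
contact_force: [-0.2, 0.6, -0.2]
opening: 0.0236
gripper_force: 30.0
```

>>> step_arm --jaw '[1,1,1,1,1,1,1,1]' --pt "0 0 0.2" --pt "0 0 0.4" --pt "0 0 0.6" --pt "0 0 0.8" --pt "0 0 1" --pt "0 0 1.1" --pt "0 0 1.1" --pt "0 0 1.1" --roll '[0,0,0,0,0,0,0,0]'

```text
clock: 62.6
eef_pos: [0.6747, -0.047, 0.0254]
tool_rot: [[-0.131, 0.991, -0.0], [0.991, 0.131, 0.0], [0.0, 0.0, -1.0]]
contact_force: [-0.5, 2.1, 1.8]
opening: 0.0242
gripper_force: 30.0
```

>>> step_arm --jaw '[1,1,1,1,0.7,0.3,0.3,0.3,0.3]' --pt "0 0 0.1" --pt "0 0 0.1" --pt "0 0 0.1" --pt "0 0 0.1" --pt "0 0 0.1" --pt "0 0 0.1" --pt "0 0 0.1" --pt "0 0 0.1" --pt "0 0 0.1" --roll '[0,0,0,0,0,0,0,0,0]'

```text
clock: 63.5
eef_pos: [0.6746, -0.0474, 0.0242]
tool_rot: [[-0.13, 0.991, -0.0], [0.991, 0.13, -0.0], [-0.0, -0.0, -1.0]]
contact_force: [0.6, 0.2, 0.9]
opening: 0.0574
gripper_force: 0.0
```

>>> step_arm --jaw '[0.3,0.3,0.3,0.3,0.3,0.3,0.3,0.3,0.3,0.3,0.3,0.3]' --pt "0 0 -2" --pt "0 0 -5" --pt "0 0 -9" --pt "0 0 -12" --pt "4 0 -12" --pt "8 0 -12" --pt "12 -3 -12" --pt "16 -6 -12" --pt "20 -10 -12" --pt "22 -14 -12" --pt "22 -16 -12" --pt "22 -16 -12" --roll '[0,0,0,0,0,0,0,0,0,0,0,0]'

```text
clock: 64.7
eef_pos: [0.4844, 0.1509, 0.1444]
tool_rot: [[-0.133, 0.991, -0.002], [0.991, 0.133, 0.001], [0.001, -0.002, -1.0]]
contact_force: [0.9, -1.0, 0.3]
opening: 0.0644
gripper_force: 0.0
```

Run:
```python
from h import *
im,d,W=cap("top"); ims,ds,Ws=cap("scene"); np.savez("top3.npz",W=W,im=im)
go(.5,.2,.15,7.5)
R=rectify("top",im,(0.671,-0.0524),-82.5,.047,(-.13,.13),(-.065,.065),.000375)
R=cv2.resize(R,(694,347)); P=rectify("top",im,(.549,.2903),-11.2,.07,(-.2,.06),(-.11,.05),.0005); P=cv2.resize(P,(400,246))
S=cv2.resize(ims[160:330,160:440],(400,243)); cv2.imwrite("pics/st3.png",np.vstack([cv2.resize(R,(694,347)),np.hstack([cv2.resize(P,(347,213)),cv2.resize(S,(347,213))])]))
for z0 in(W,np.load("top0.npz")["W"]):
  for yy in (0.02,-.03,-.1,-.115):
    q=z0[(abs(z0[...,1]-yy)<.006)&(z0[...,0]>.63)&(z0[...,0]<.73)&(z0[...,2]>.038)]; print(yy,len(q),q[:,0].mean().round(4),np.median(q[:,2]).round(4))
```

```text
t 64.8 xyz cm [4.79, 1.81, -0.5] roll -0.0 or 3.142 | now [0.4883 0.1501 0.145 ] 7.5 F [ 0.7  0.5 -0.1] open 0.0645 j7 -3.0
0.02 52 0.6638 0.0455
-0.03 37 0.6717 0.0453
-0.1 93 0.681 0.0468
-0.115 125 0.6815 0.046
0.02 49 0.6645 0.0452
-0.03 37 0.6718 0.0447
-0.1 96 0.6812 0.0468
-0.115 131 0.6822 0.0462
```

View pics/st3.png

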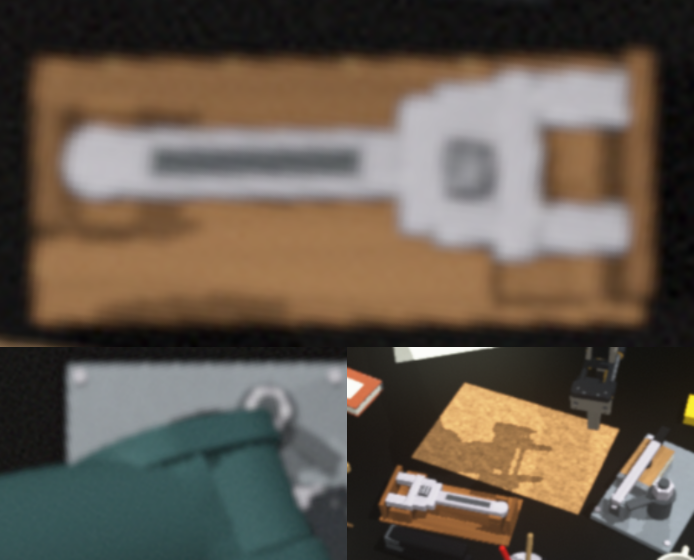

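Run:
```python
from h import *
z=np.load("top0.npz"); im,W=z["im"],z["W"]; o=(.5093,.2696)
R=rectify("top",im,o,-11.2,.055,(-.15,.13),(-.07,.0),.0005).astype(float).mean(2)
print("across x=-40..20:",[(round(-i*.5,1),int(v)) for i,v in enumerate(R[:,220:340].mean(1)) if i>30 and i<115 and i%4==0])
c=R[int(34/.5)-6:int(34/.5)+6].mean(0); print("along:",[(i*.5-150,int(v)) for i,v in enumerate(c) if i%6==0])
q=W.reshape(-1,3); q=q[~np.isnan(q[:,0])]; a=np.radians(-11.2); d=q[:,:2]-o; px=d@[np.cos(a),np.sin(a)]; py=d@[-np.sin(a),np.cos(a)]
for x0 in np.arange(-.14,.11,.01):
    k=(abs(px-x0)<.006)&(abs(py+.034)<.012)&(q[:,2]>.02); 
    if k.sum(): print(round(x0,3),k.sum(),np.round(np.percentile(q[k,2],[10,50,90]),4),py[k&(q[:,2]>.04)].mean().round(4) if (k&(q[:,2]>.04)).any() else "")
```

```text
across x=-40..20: [(-16.0, 143), (-18.0, 142), (-20.0, 141), (-22.0, 145), (-24.0, 158), (-26.0, 174), (-28.0, 184), (-30.0, 187), (-32.0, 186), (-34.0, 186), (-36.0, 186), (-38.0, 184), (-40.0, 173), (-42.0, 150), (-44.0, 119), (-46.0, 96), (-48.0, 92), (-50.0, 96), (-52.0, 98), (-54.0, 102), (-56.0, 110)]
along: [(-150.0, 13), (-147.0, 12), (-144.0, 12), (-141.0, 11), (-138.0, 10), (-135.0, 9), (-132.0, 10), (-129.0, 13), (-126.0, 10), (-123.0, 12), (-120.0, 12), (-117.0, 18), (-114.0, 26), (-111.0, 26), (-108.0, 26), (-105.0, 29), (-102.0, 36), (-99.0, 43), (-96.0, 43), (-93.0, 44), (-90.0, 43), (-87.0, 43), (-84.0, 44), (-81.0, 41), (-78.0, 40), (-75.0, 77), (-72.0, 144), (-69.0, 183), (-66.0, 188), (-63.0, 188), (-60.0, 188), (-57.0, 188), (-54.0, 188), (-51.0, 187), (-48.0, 187), (-45.0, 187), (-42.0, 187), (-39.0, 187), (-36.0, 187), (-33.0, 187), (-30.0, 187), (-27.0, 187), (-24.0, 186), (-21.0, 187), (-18.0, 187), (-15.0, 187), (-12.0, 185), (-9.0, 186), (-6.0, 186), (-3.0, 186), (0.0, 185), (3.0, 186), (6.0, 186), (9.0, 186), (12.0, 185), (15.0, 185), (18.0, 185), (21.0, 18
[... 631 characters left out ...]
 41 [0.0354 0.0523 0.057 ] -0.0355
-0.07 46 [0.0344 0.0527 0.0555] -0.0355
-0.06 45 [0.0336 0.0518 0.0556] -0.0354
-0.05 44 [0.0324 0.0519 0.0551] -0.0353
-0.04 42 [0.0353 0.0527 0.0559] -0.0354
-0.03 44 [0.0394 0.0521 0.0557] -0.0359
-0.02 43 [0.0356 0.0517 0.0556] -0.0357
-0.01 45 [0.0333 0.0528 0.0562] -0.0353
0.0 43 [0.0328 0.0538 0.0565] -0.0355
0.01 42 [0.035  0.0526 0.0566] -0.0357
0.02 39 [0.0357 0.0534 0.0554] -0.035
0.03 38 [0.0502 0.0548 0.0617] -0.0342
0.04 43 [0.0504 0.0599 0.0632] -0.034
0.05 38 [0.0511 0.0546 0.0609] -0.035
0.06 39 [0.0502 0.0528 0.056 ] -0.0336
0.07 41 [0.05   0.0536 0.0564] -0.0332
0.08 38 [0.0471 0.0527 0.0567] -0.0329
0.09 17 [0.0381 0.0425 0.0547] -0.0322
```

>>> step_arm --jaw '[0.5,0.5,0.5,0.5,0.5,0.5,0.5,0.5,0.5,0.5,0.5,0.5]' --pt "2 -1 0" --pt "4 -2 0" --pt "6 -3 0" --pt "8 -4 0" --pt "10 -5 0" --pt "11.5 -6.5 0" --pt "11.5 -6.9 0" --pt "11.5 -6.9 0" --pt "11.5 -6.9 0" --pt "11.5 -6.9 0" --pt "11.5 -6.9 0" --pt "11.5 -6.9 0" --roll '[-0.12,-0.24,-0.36,-0.48,-0.6,-0.72,-0.84,-0.96,-1.08,-1.2,-1.244,-1.244]'

```text
clock: 66.0
eef_pos: [0.4059, 0.2548, 0.1444]
tool_rot: [[-0.98, 0.197, 0.001], [0.197, 0.98, 0.0], [-0.001, 0.001, -1.0]]
contact_force: [-0.6, 0.3, 0.2]
opening: 0.0459
gripper_force: 0.0
```

>>> step_arm --jaw '[0.5,0.5,0.5]' --pt "0 0 0" --pt "0 0 0" --pt "0 0 0" --roll '[0,0,0]'

```text
clock: 66.3
eef_pos: [0.4042, 0.255, 0.1444]
tool_rot: [[-0.981, 0.195, 0.0], [0.195, 0.981, -0.0], [-0.0, 0.0, -1.0]]
contact_force: [-0.6, 0.1, -0.8]
opening: 0.0457
gripper_force: 0.0
```

```bash
python3 -c "
from h import *
go(0.4046,0.2556,0.038,78.8)"
```

```text
t 66.3 xyz cm [-0.02, 0.06, 10.64] roll -0.001 or 3.14 | now [0.4042 0.255  0.1444] 78.73 F [-0.6  0.1 -0.8] open 0.0457 j7 45.3
```

>>> step_arm --jaw '[0.5,0.5,0.5,0.5,0.5,0.5,0.8,1,1,1,1,1]' --pt "0 0.06 3" --pt "0 0.06 6" --pt "0 0.06 8.5" --pt "0 0.06 10" --pt "0 0.06 10.6" --pt "0 0.06 10.6" --pt "0 0.06 10.6" --pt "0 0.06 10.6" --pt "0 0.06 10.6" --pt "0 0.06 10.6" --pt "0 0.06 10.6" --pt "0 0.06 10.6" --roll '[0,0,0,0,0,0,0,0,0,0,0,0]'

```text
clock: 67.5
eef_pos: [0.4044, 0.2559, 0.039]
tool_rot: [[-0.981, 0.195, 0.001], [0.195, 0.981, 0.001], [-0.001, 0.001, -1.0]]
contact_force: [-0.8, -0.9, 5.8]
opening: 0.0178
gripper_force: 30.0
```

>>> step_arm --jaw '[1,1,1,1,1]' --pt "-0.02 0 -0.9" --pt "-0.09 0 -1.82" --pt "-0.2 0 -2.7" --pt "-0.36 0 -3.62" --pt "-0.36 0 -3.62" --roll '[0,0,0,0,0]'

```text
clock: 68.0
eef_pos: [0.4078, 0.2551, 0.0757]
tool_rot: [[-0.981, 0.195, 0.001], [0.195, 0.981, 0.001], [-0.001, 0.001, -1.0]]
contact_force: [1.8, 0.8, -5.1]
opening: 0.0176
gripper_force: 30.0
```

>>> step_arm --jaw '[1,1,1,1,1,1,1,1,1,1,1,1]' --pt "-0.45 0 -1.76" --pt "-1.08 0 -3.47" --pt "-1.87 0 -5.11" --pt "-2.82 0 -6.66" --pt "-3.92 0 -8.1" --pt "-5.16 0 -9.44" --pt "-6.53 0 -10.64" --pt "-8.01 0 -11.69" --pt "-9.58 0 -12.6" --pt "-11.25 0 -13.34" --pt "-12.1 0 -13.65" --pt "-12.1 0 -13.65" --roll '[0,0,0,0,0,0,0,0,0,0,0,0]'

```text
clock: 69.2
eef_pos: [0.5271, 0.2317, 0.2114]
tool_rot: [[-0.981, 0.195, 0.001], [0.195, 0.981, 0.001], [-0.001, 0.001, -1.0]]
contact_force: [1.8, 2.6, -1.1]
opening: 0.0178
gripper_force: 30.0
```

>>> step_arm --jaw '[1,1]' --pt "0 0 0" --pt "0 0 0" --roll '[0,0]'

```text
clock: 69.4
eef_pos: [0.5259, 0.2319, 0.211]
tool_rot: [[-0.981, 0.194, 0.0], [0.194, 0.981, 0.001], [-0.0, 0.001, -1.0]]
contact_force: [3.0, 3.6, -2.2]
opening: 0.0176
gripper_force: 30.0
```

>>> step_arm --jaw '[0.5,0.5,0.5,0.5,0.5,0.5,0.2,0,0,0]' --pt "0 0 0" --pt "0 0 0" --pt "0 0 0" --pt "0 0 0" --pt "2 0 0" --pt "5 0 0" --pt "8 0 0" --pt "10 0 0" --pt "10 0 0" --pt "10 0 0" --roll '[0,0,0,0,0,0,0,0,0,0]'

```text
clock: 70.4
eef_pos: [0.4287, 0.2509, 0.2115]
tool_rot: [[-0.981, 0.194, 0.001], [0.194, 0.981, 0.0], [-0.001, 0.001, -1.0]]
contact_force: [-0.8, -0.2, 0.1]
opening: 0.0763
gripper_force: 0.0
```

```bash
cat > press.py <<'E'
from h import *
for n in ("top","scene"):
    im,d,W=cap(n)
    q=W.reshape(-1,3); q=q[~np.isnan(q[:,0])]; a=np.radians(-11.2); d=q[:,:2]-(.5093,.2696); px=d@[np.cos(a),np.sin(a)]; py=d@[-np.sin(a),np.cos(a)]
    for z0 in np.arange(.04,.26,.02):
        k=(px>.02)&(px<.16)&(abs(py+.034)<.014)&(abs(q[:,2]-z0-.01)<.01)
        if k.sum()>2: print(n,round(z0+.01,3),k.sum(),np.round(np.percentile(px[k],[10,50,90]),3))
    m=[(r["confidence"],rect(W,r["pixels"])) for r in cams.masks_of(n,"pad")[:3]]; print(n,"pad",m)
    m=[(r["confidence"],rect(W,r["pixels"])) for r in cams.masks_of(n,"book_1")[:4]]; print(n,"book",m)
go(.4772,.246,.15,78.8)
E
python3 press.py
```

```text
top 0.05 45 [0.062 0.07  0.08 ]
top 0.07 17 [0.072 0.074 0.079]
top 0.09 18 [0.076 0.077 0.083]
top 0.11 16 [0.079 0.08  0.088]
top 0.13 8 [0.083 0.089 0.093]
top 0.15 30 [0.079 0.081 0.094]
top 0.17 54 [0.083 0.089 0.095]
top 0.19 23 [0.094 0.096 0.104]
top 0.21 29 [0.097 0.099 0.104]
top 0.23 63 [0.101 0.107 0.113]
top pad [(0.84, (array([0.4834, 0.2235]), array([0.0992, 0.0868]), 84.3, array([0.0169, 0.0335, 0.0378]))), (0.58, (array([0.2886, 0.2831]), array([0.0614, 0.0188]), 13.8, array([0.0022, 0.0206, 0.0248])))]
top book [(0.75, (array([ 0.4792, -0.3899]), array([0.1275, 0.0954]), 84.3, array([0.0018, 0.0226, 0.0267]))), (0.51, (array([ 0.6763, -0.0538]), array([0.0673, 0.2082]), 5.9, array([0.0394, 0.0455, 0.0496]))), (0.38, (array([0.6109, 0.5139]), array([0.0834, 0.1231]), 23.4, array([0.0081, 0.0299, 0.0339])))]
scene 0.05 84 [0.074 0.08  0.089]
scene 0.07 45 [0.077 0.083 0.086]
scene 0.09 50 [0.081 0.087 0.089]
scene 0.11 50 [0.085 0.091 0.093]
scene 0.13 49 [0.088 0.094 0.096]
scene 0.15 65 [0.085 0.098 0.1  ]
scene 0.17 68 [0.091 0.101 0.104]
scene 0.19 57 [0.099 0.105 0.107]
scene 0.21 65 [0.102 0.109 0.111]
scene 0.23 101 [0.104 0.111 0.114]
scene pad [(0.98, (array([0.2736, 0.3334]), array([0.0887, 0.1086]), 3.3, array([0.0043, 0.0218, 0.0256]))), (0.75, (array([0.4705, 0.2492]), array([0.0684, 0.1585]), 87.2, array([0.0198, 0.0342, 0.0378]))), (0.56, (array([0.4847, 0.018 ]), array([0.3948, 0.2389]), 87.1, array([-0.0019,  0.0016,  0.005 ])))]
scene book [(0.96, (array([ 0.4793, -0.3945]), array([0.1428, 0.0936]), 85.1, array([0.0031, 0.0239, 0.028 ]))), (0.73, (array([0.5254, 0.2056]), array([0.1861, 0.0338]), 13.2, array([0.0363, 0.1534, 0.2345]))), (0.15, (array([0.5591, 0.2774]), array([0.0678, 0.0884]), 13.0, array([0.0563, 0.063 , 0.0914])))]
t 70.7 xyz cm [-4.83, 0.51, 6.09] roll -0.002 or 3.14 | now [0.4288 0.2505 0.2109] 78.71 F [-0.1  0.8 -0.1] open 0.0916 j7 46.6
```

>>> step_arm --jaw '[0,0,0,0,0,0,0,0]' --pt "-1.5 0.2 3" --pt "-3.3 0.5 6" --pt "-3.3 0.5 10" --pt "-3.3 0.5 14" --pt "-3.3 0.5 17" --pt "-3.3 0.5 17" --pt "-3.3 0.5 17" --pt "-3.3 0.5 17" --roll '[0,0,0,0,0,0,0,0]'

```text
clock: 71.5
eef_pos: [0.4629, 0.25, 0.0428]
tool_rot: [[-0.981, 0.195, 0.003], [0.195, 0.981, 0.002], [-0.002, 0.002, -1.0]]
contact_force: [1.3, 0.4, 1.0]
opening: 0.0916
gripper_force: 0.0
```

```bash
python3 -c "
from h import *
go(.462,.249,.018,78.8)
z=np.load('top0.npz'); W=z['W']; hs=cv2.cvtColor(z['im'],cv2.COLOR_BGR2HSV)
k=(W[...,2]>.026)&(W[...,2]<.042)&(abs(W[...,0]-.47)<.1)&(abs(W[...,1]-.25)<.08)&(hs[...,1]>90)&(hs[...,2]>60)
print(k.sum(),rect(W,k))"
```

```text
t 71.5 xyz cm [0.07, -0.12, 2.48] roll -0.001 or 3.141 | now [0.4629 0.25   0.0428] 78.76 F [1.3 0.4 1. ] open 0.0916 j7 52.3
391 (array([0.4659, 0.2452]), array([0.056, 0.093]), 76.7, array([0.03  , 0.0339, 0.0376]))
```

>>> step_arm --jaw '[0,0,0,0,0.3,1,1,1,1,1,1,1]' --pt "0 -0.1 1" --pt "0 -0.1 2" --pt "0 -0.1 2.4" --pt "0 -0.1 2.4" --pt "0 -0.1 2.4" --pt "0 -0.1 2.4" --pt "0 -0.1 2.4" --pt "0 -0.1 2.4" --pt "0 -0.1 2.4" --pt "0 -0.1 2.4" --pt "0 -0.1 2.4" --pt "0 -0.1 2.4" --roll '[0,0,0,0,0,0,0,0,0,0,0,0]'

```text
clock: 72.7
eef_pos: [0.4613, 0.2482, 0.0172]
tool_rot: [[-0.981, 0.195, -0.0], [0.195, 0.981, -0.0], [0.0, -0.0, -1.0]]
contact_force: [0.1, -1.3, 3.1]
opening: 0.0601
gripper_force: 29.9
```

>>> step_arm --jaw '[1,1,1,1,1,1]' --pt "0 0 -0.5" --pt "0 0 -1.5" --pt "0 0 -3" --pt "0 0 -5" --pt "0 0 -5" --pt "0 0 -5" --roll '[0,0,0,0,0,0]'

```text
clock: 73.3
eef_pos: [0.4614, 0.2487, 0.0674]
tool_rot: [[-0.981, 0.194, 0.001], [0.194, 0.981, 0.001], [-0.001, 0.001, -1.0]]
contact_force: [-0.1, 0.5, -1.4]
opening: 0.0596
gripper_force: 29.9
```

```bash
python3 -c "
from h import *
go(.48,.08,.07,78.8)"
```

```text
t 73.3 xyz cm [-5.1, -16.18, -0.27] roll -0.0 or 3.141 | now [0.4614 0.2487 0.0674] 78.79 F [-0.1  0.5 -1.4] open 0.0596 j7 52.0
```

>>> step_arm --jaw '[1,1,1,1,1,1,1,1,1,1,1,1]' --pt "-1 -3 0" --pt "-2 -6 0" --pt "-3 -9 0" --pt "-4 -12 0" --pt "-5 -15 0" --pt "-5.1 -16.2 0" --pt "-5.1 -16.2 0" --pt "-5.1 -16.2 2" --pt "-5.1 -16.2 4" --pt "-5.1 -16.2 5.2" --pt "-5.1 -16.2 5.6" --pt "-5.1 -16.2 5.6" --roll '[0,-0.05,-0.1,-0.16,-0.16,-0.16,-0.16,-0.16,-0.16,-0.16,-0.16,-0.16]'

```text
clock: 74.5
eef_pos: [0.4794, 0.0804, 0.0106]
tool_rot: [[-0.999, 0.035, -0.001], [0.035, 0.999, -0.0], [0.001, -0.0, -1.0]]
contact_force: [-0.3, -0.0, -1.4]
opening: 0.0601
gripper_force: 29.9
```

>>> step_arm --jaw '[1,1,1,1]' --pt "0 0 0.2" --pt "0 0 0.4" --pt "0 0 0.45" --pt "0 0 0.45" --roll '[0,0,0,0]'

```text
clock: 74.9
eef_pos: [0.48, 0.0795, 0.0068]
tool_rot: [[-0.999, 0.036, 0.001], [0.036, 0.999, 0.0], [-0.001, 0.0, -1.0]]
contact_force: [0.4, 0.8, -1.2]
opening: 0.0599
gripper_force: 29.9
```

>>> step_arm --jaw '[1,1,0.7,0.3,0.3,0.3,0.3,0.3,0.3,0.3]' --pt "0 0 0.1" --pt "0 0 0.1" --pt "0 0 0.1" --pt "0 0 0.1" --pt "0 0 0.1" --pt "0 0 0.1" --pt "0 0 -3" --pt "0 0 -7" --pt "0 0 -12" --pt "0 0 -14" --roll '[0,0,0,0,0,0,0,0,0,0]'

```text
clock: 75.9
eef_pos: [0.4819, 0.0799, 0.1507]
tool_rot: [[-0.999, 0.036, 0.006], [0.036, 0.999, 0.002], [-0.006, 0.002, -1.0]]
contact_force: [0.9, 0.9, -0.3]
opening: 0.0644
gripper_force: 0.0
```

>>> step_arm --jaw '[0.4,0.4,0.4,0.4,0.4,0.4,0.4,0.4,0.4,0.4,0.4,0.4]' --pt "0 -4 0" --pt "0 -8 0" --pt "0 -12 0" --pt "0 -16 0" --pt "0 -20 0" --pt "0 -25 0" --pt "0 -30 0" --pt "0 -35 0" --pt "0 -40 0" --pt "0 -45 0" --pt "0 -50 0" --pt "0 -54 0" --roll '[0.12,0.24,0.36,0.48,0.6,0.72,0.84,0.96,1.08,1.2,1.32,1.44]'

```text
clock: 77.1
eef_pos: [0.4596, -0.4631, 0.1467]
tool_rot: [[-0.088, 0.996, 0.0], [0.996, 0.088, -0.001], [-0.001, -0.0, -1.0]]
contact_force: [0.8, -0.0, 0.5]
opening: 0.0553
gripper_force: 0.0
```

>>> step_arm --jaw '[0.4,0.4,0.4,0.4]' --pt "0 0 0" --pt "0 0 0" --pt "0 0 0" --pt "0 0 0" --roll '[0,0,0,0]'

```text
clock: 77.5
eef_pos: [0.4614, -0.4582, 0.1466]
tool_rot: [[-0.098, 0.995, 0.001], [0.995, 0.098, 0.001], [0.001, 0.001, -1.0]]
contact_force: [-0.4, 1.0, -0.2]
opening: 0.0551
gripper_force: 0.0
```

```bash
cat > bk.py <<'E'
from h import *
for n in ("top","scene"):
    im,d,W=cap(n)
    for t in ("book_1","pad"): print(n,t,[(round(r["confidence"],2),rect(W,r["pixels"])) for r in cams.masks_of(n,t)[:3]])
    if n=="top": print("wrench",[rect(W,r["pixels"]) for r in cams.masks_of(n,"wrench")[:1]])
go(.479,-.50,.009,0)
E
python3 bk.py
```

```text
top book_1 [(0.69, (array([ 0.4785, -0.3843]), array([0.1167, 0.0887]), 84.4, array([0.0094, 0.0227, 0.0266])))]
top pad [(0.75, (array([0.284 , 0.3328]), array([0.0604, 0.1103]), 3.5, array([0.015 , 0.0218, 0.0256]))), (0.61, (array([0.4912, 0.0782]), array([0.06 , 0.109]), 86.8, array([0.0178, 0.0214, 0.0253])))]
wrench [(array([ 0.6834, -0.0529]), array([0.0723, 0.2052]), 1.8, array([0.0378, 0.0455, 0.0499]))]
scene book_1 []
scene pad [(0.94, (array([0.2718, 0.3331]), array([0.0933, 0.1119]), 4.2, array([0.0031, 0.0217, 0.0255]))), (0.89, (array([0.4885, 0.0792]), array([0.0623, 0.1204]), 86.7, array([0.0057, 0.022 , 0.0257])))]
t 77.85 xyz cm [-4.17, 1.44, 13.78] roll 0.095 or -3.046 | now [ 0.4606 -0.4598  0.1468] 5.47 F [ 0.6 -0.5 -0.3] open 0.0547 j7 65.1
```

>>> step_arm --jaw '[0.4,0.4,0.4,0.4,0.4,0.4,0.4,0.4,0.4,0.4]' --pt "-2 0.7 0" --pt "-4.1 1.4 0" --pt "-4.1 1.4 0" --pt "-4.1 1.4 4" --pt "-4.1 1.4 8" --pt "-4.1 1.4 11" --pt "-4.1 1.4 13" --pt "-4.1 1.4 13.7" --pt "-4.1 1.4 13.7" --pt "-4.1 1.4 13.7" --roll '[0.05,0.095,0.095,0.095,0.095,0.095,0.095,0.095,0.095,0.095]'

```text
clock: 78.85
eef_pos: [0.4789, -0.5005, 0.0112]
tool_rot: [[-0.0, 1.0, 0.002], [1.0, 0.0, -0.002], [-0.002, 0.002, -1.0]]
contact_force: [0.0, -0.2, 0.3]
opening: 0.0553
gripper_force: 0.0
```

```bash
python3 -c "
from h import *
go(.479,-.156,.009,0)"
```

```text
t 78.85 xyz cm [34.45, 0.01, 0.16] roll 0.0 or -3.142 | now [ 0.4789 -0.5005  0.0112] 0.0 F [ 0.  -0.2  0.3] open 0.0553 j7 65.6
```

>>> step_arm --jaw '[0.4,0.4,0.4,0.4,0.4,0.4,0.4,0.4,0.4,0.4,0.4,0.4]' --pt "1 0 0" --pt "2 0 0" --pt "3 0 0" --pt "4 0 0" --pt "5 0 0" --pt "6 0 0" --pt "7 0 0" --pt "8 0 0" --pt "9 0 0" --pt "10 0 0" --pt "11 0 0" --pt "12 0 0" --roll '[0,0,0,0,0,0,0,0,0,0,0,0]'

```text
clock: 80.05
eef_pos: [0.4783, -0.379, 0.0097]
tool_rot: [[0.0, 1.0, 0.0], [1.0, -0.0, -0.0], [-0.0, 0.0, -1.0]]
contact_force: [0.4, -2.3, 2.0]
opening: 0.0555
gripper_force: 1.1
```

>>> step_arm --jaw '[0.4,0.4,0.4,0.4,0.4,0.4,0.4,0.4,0.4,0.4,0.4,0.4]' --pt "1 0 0" --pt "2 0 0" --pt "3 0 0" --pt "4 0 0" --pt "5 0 0" --pt "6 0 0" --pt "7 0 0" --pt "8 0 0" --pt "9 0 0" --pt "10 0 0" --pt "11 0 0" --pt "12 0 0" --roll '[0,0,0,0,0,0,0,0,0,0,0,0]'

```text
clock: 81.25
eef_pos: [0.4782, -0.2587, 0.0096]
tool_rot: [[0.0, 1.0, -0.0], [1.0, -0.0, 0.0], [0.0, -0.0, -1.0]]
contact_force: [-0.2, -3.2, 1.5]
opening: 0.0548
gripper_force: 1.2
```

>>> step_arm --jaw '[0.4,0.4,0.4,0.4,0.4,0.4,0.4,0.4,0.4,0.4,0.4,0.4]' --pt "1 0 0" --pt "2 0 0" --pt "3 0 0" --pt "4 0 0" --pt "5 0 0" --pt "6 0 0" --pt "7 0 0" --pt "8 0 0" --pt "9 0 0" --pt "9.8 0 0" --pt "10.3 0 0" --pt "10.3 0 0" --roll '[0,0,0,0,0,0,0,0,0,0,0,0]'

```text
clock: 82.45
eef_pos: [0.4781, -0.1552, 0.0094]
tool_rot: [[-0.001, 1.0, -0.001], [1.0, 0.001, 0.001], [0.001, -0.001, -1.0]]
contact_force: [0.3, -1.3, 0.1]
opening: 0.0552
gripper_force: 0.0
```

>>> step_arm --jaw '[0.4,0.4,0.4,0.4,0.4,0.4,0.4,0.4,0.4,0.4,0.4,0.4]' --pt "-1 0 0" --pt "-3 0 0" --pt "-5 0 -3" --pt "-7 0 -6" --pt "-10 0 -10" --pt "-14 0 -14" --pt "-18 0 -16" --pt "-22 0 -16" --pt "-26 0 -16" --pt "-30 0 -16" --pt "-30 0 -16" --pt "-30 0 -16" --roll '[0,0,0,0,0,0,0,0,0,0,0,0]'

```text
clock: 83.65
eef_pos: [0.4766, -0.458, 0.1689]
tool_rot: [[0.003, 1.0, -0.001], [1.0, -0.003, 0.001], [0.001, -0.001, -1.0]]
contact_force: [0.0, 1.4, -0.3]
opening: 0.0552
gripper_force: 0.0
```

```bash
python3 bk.py
python3 - <<'E'
from h import *
im,d,W=cap("top"); a=cv2.resize(im[100:360,110:560],(800,462),interpolation=cv2.INTER_CUBIC); cv2.imwrite("pics/fin.png",a)
print([(round(r["confidence"],2),rect(W,r["pixels"])) for r in cams.masks_of("top","mat")[:1]])
E
```

```text
top book_1 [(0.64, (array([ 0.4717, -0.0884]), array([0.0869, 0.1209]), 0.8, array([0.019 , 0.0232, 0.027 ])))]
top pad [(0.77, (array([0.284 , 0.3371]), array([0.0598, 0.1197]), 3.5, array([0.0163, 0.0218, 0.0257]))), (0.57, (array([0.4914, 0.0773]), array([0.061 , 0.1113]), 87.6, array([0.0173, 0.0215, 0.0251])))]
wrench [(array([ 0.6688, -0.0553]), array([0.0685, 0.2073]), 12.4, array([0.0341, 0.0455, 0.0497]))]
scene book_1 [(0.65, (array([ 0.4614, -0.0915]), array([0.1178, 0.131 ]), 1.1, array([0.0026, 0.0238, 0.0279])))]
scene pad [(0.83, (array([0.2726, 0.3331]), array([0.0927, 0.1095]), 3.4, array([0.0043, 0.0219, 0.0259]))), (0.59, (array([0.4914, 0.0795]), array([0.0623, 0.1156]), 86.1, array([0.0064, 0.0218, 0.0256])))]
t 84.0 xyz cm [-4.45, -0.0, 16.07] roll 0.001 or -3.14 | now [ 0.4789 -0.4555  0.1697] 0.08 F [-0.7  0.  -1. ] open 0.0551 j7 59.9
[(0.95, (array([ 0.4812, -0.0075]), array([0.3413, 0.22  ]), 87.8, array([-0.0036,  0.0003,  0.0043])))]
```

View pics/fin.png

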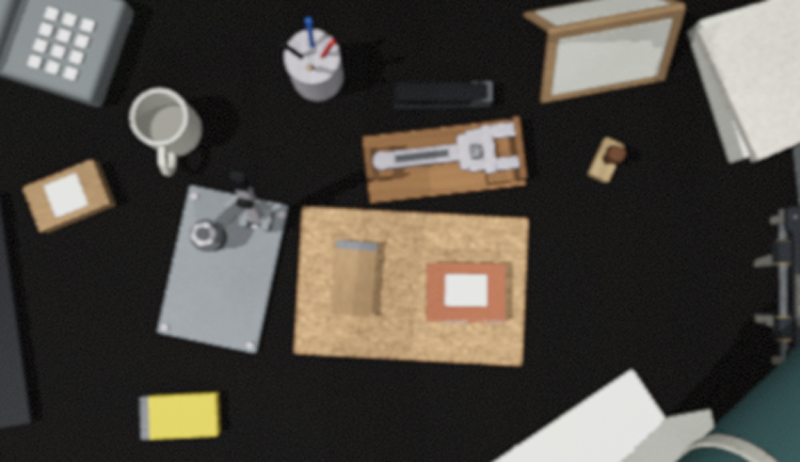

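The final view shows the pad (357,278) and the only cash book (467,292) on the mat. The wrench is in its rest, the clamp arm stands open, and the other things are unmoved.

```bash
python3 -c "
from cell import env
print(env.job_done())"
```

```text
the job is handed in; nothing more can be done
None
```

I've handed the job in, and no verdict came back: the wrench was set to about 32 mm, used to turn the nut to about 1 rad and laid back in its rest, the clamp arm stands open, and the pad and the only cash book I found lie on the mat.

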